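Tip the spent batteries through the spring flap of the collection box

ROBOT

A 6-joint arm with a two-finger parallel gripper is mounted at the origin on the work surface. World frame = base frame: x ahead of the robot, y to its left, z up, the work surface at z = 0. Lengths are in mm, angles in rad, forces in N, time in s.
With the tool pointing down it reaches from about 350 to 775 mm from the base axis. Payload 7.3 kg.
Tool frame: the origin (TCP) lies between the finger pads; the fingertips stand 8 mm ahead of it and the grasp point (between the pads) lies 11 mm behind it; y points along the fingers, z is the direction in which the jaws open and shut, and the axes are right-handed (so a half turn about y gives the same grasp; the last joint's range is limited). The gripper opens to 92 mm and grips with 3 to 60 N. Pads are 19 mm wide; open, the fingers measure 130 mm over their backs; the gripper's body (75 mm by 190 mm) begins 47 mm behind the grasp point.
Start: joints at [-1.267, 0.342, 1.524, -0, 1.275, -0.146], TCP at [228.286, -472.789, 234.741] pointing down, gripper open.
Joint ranges: [-2.53, 2.53], [-0.77, 2.02], [0.04, 2.7], [-1, 4.14], [0.28, 2.66], [-3.11, 3.11]. Speed limits (rad/s): [2.57, 2.57, 3.14, 3.14, 3.14, 3.14].

INTERFACE

Orientations are given as [roll, pitch, yaw] about the fixed x, y, z axes, in that order (R = Rz(yaw) Ry(pitch) Rx(roll)).
In Python, from plant import bot, vision, job gives the robot as it stands. The module is installed in compiled form; this text tells all that it offers.
- The arm moves only by the tool arm_command, never from a script. Its argument "deltas" is a list of rows, each a list of 4 numbers: the shift along the tool's x, y, z in m, then the turn about the tool's y in degrees. In form: [[x, y, z, twist], ...]. A call has 1 to 5 rows; each row shifts and turns the commanded pose from where the row before left it, along the tool's axes as they then stand; what a row does not reach is not made up. A row lasts 1/10 s, in which the tool goes at most 50 mm and 8.59 degrees, less where a joint would pass 70% of its speed; a pose out of reach is approached as far as the arm can. A call is refused whole if a number of a shift passes 0.05 or a number of a turn 8.59, either way. A call with a gripper value outside its range is refused whole. "claw" is the closure in counts, from 0 (fully open) to 255 (shut), set as the call begins (left out, the last holds). The fingers move at their own pace and stop on an object; the grip force is fixed at half the most. Time passes only in rows, so rows that do not move let the fingers close. It gives the time, the measured TCP pose, the force and the opening at its end, in the units of the state.
- bot.get_obs(): the state, without advancing time (a new reading comes with each control period).
- vision.capture(name): name is "side" or "top" or "wrist"; returns a dict with "img" (384x512x3 uint8, red, green, blue), "camera_matrix" (3x3 intrinsics, pixels), "dist_coeffs" ([k1, k2, p1, p2, k3] as OpenCV has them; the pictures are not rectified), "world_to_cam" (4x4, takes a point from world to camera coordinates); the wrist camera has in their place "mount" (4x4, takes a point from camera to tool coordinates, whose origin is the TCP and whose axes are the tool frame's). Camera axes: x right, y down, z forward; pixel columns grow to the right and rows downward; lengths in mm; the calibration is good to about 2 mm. A picture is of the moment at which its call begins: read the wrist's pose just before it. There is no depth.
- job.close_job(): hands the job in, once; it reports no verdict.
Trained networks look in a picture, given as the dict that the camera call returned (one of the last four; its "shot" number tells which), for a name from the list of things; names that differ only in an ending like _2 or _b are one class to them, and where a whole thing is asked for, a point or a joint stands for the part that bears it (a point fixed in the world has none). Each returns a list of dicts, best first, with "confidence" (0 to 1); they miss things now and then, are a little off and sometimes report something else, mostly with a low value. They report only what shows in the picture. A call takes as long as a camera call. They do not tell look-alikes from the thing itself.
- vision.find_in(picture, name): "xyz" ([x, y, z] in mm, in the coordinates of the camera as it stood for that picture, good to about 4 mm: the middle of the surface that is visible of it).
- vision.regions_of(picture, name): "mask" (384x512 bool, what is visible of it).
The state is a dict: "time": time; "joint_positions": joint angles; "dq": joint speeds; "tau": joint torques, N m; "tool_pos": TCP position; "tcp_rot": TCP orientation; "contact_force": force on the tool from outside, world axes, zero at the start; "moment": the same for the moment, N m; "grip_width": finger opening in mm.
Only numpy, scipy, OpenCV 4.12 (cv2) and the standard library are available. Lean on these libraries where they do the work, as an engineer would, in place of code of your own. Each camera call takes 0.05 s, during which the arm holds its last target. There are 200 camera calls.

TASK

Clear up the dead batteries: put the stray battery lying on the desk into the metal scoop with the other three and let go of it, then carry the scoop by its grip to the battery collection box, push the spring flap open with the front of the scoop (not with the gripper) and tip all four batteries in. Draw the scoop out so that the flap springs shut, and stand the empty scoop level on its square mat again; do not disturb the other things on the desk.

Things in the scene. Friction and masses are not known exactly. Their poses are not given: they have to be found in the camera images.
- stray_cell: The stray dead battery: a cylinder 14.5 mm in diameter, 49 mm long, black sleeve with bare steel ends, 24 g, lying on the desk to the robot's right. Origin at its centre (7 mm above the desk), x along its axis. It rolls easily.
- cell1: One of three like batteries (14.5 x 49 mm) lying side by side across the scoop against its back wall. Origin at its centre, x along its axis.
- cell2: One of three like batteries (14.5 x 49 mm) lying side by side across the scoop against its back wall. Origin at its centre, x along its axis.
- cell3: One of three like batteries (14.5 x 49 mm) lying side by side across the scoop against its back wall. Origin at its centre, x along its axis.
- scoop: Open-fronted aluminium scoop tray with a black upright grip block behind it, 0.15 kg. Origin under the middle of the tray; x to the open front, z up. Tray 100 mm long (x -50 to 50), 64 mm wide (58 inside); side and back walls 38 mm high, 3 mm thick. The top front corners of the side walls (x 50, z 38) push the flap when it is held level or front-down.
- scoop_grip (a point): Point to pinch on the scoop's grip block, in its mid-plane: x -75, y 0, z 62 mm in the scoop's frame. The block spans x -95 to -50, is 16 mm wide in y (pinch across it) and 80 mm high.
- scoop_lip (a point): Middle of the scoop's front lip, on its floor: x 50, z 13 mm in the scoop's frame. The floor rises 6 degrees from the back (4 mm above the underside) to this lip, so the batteries, lying across it, rest against the back wall while it is level and roll out over the lip when the front is tipped down clearly more than 6 degrees (25 to 30 is plenty).
- bin: Battery collection box, fixed: pale, 160 mm deep (x), 180 mm wide (y), 204 mm high, hollow, closed on top by a clear fixed lid; to the robot's left. Origin under its centre; its front, with the flap, looks to its -x (face at x -80), towards the right and away from the robot.
- slot (a point): Middle of the lower edge (sill) of the opening in the box's front face, 95 mm above the desk. The opening is 110 mm wide and 85 mm high, from 95 to 180 mm above the desk.
- flap_hinge (a point): Middle of the flap's hinge line at the upper edge of the opening, 180 mm above the desk, 2 mm behind the front face.
- flap (a joint): Angle of the dark metal flap (106 mm wide, hanging 81 mm down from the hinge): 0 is shut (upright, flush in the opening), growing as it swings inward and up, to 1.35 rad. A spring shuts it: pushing 40 mm below the hinge takes about 1.6 N to start and about 3 N at 0.8 rad.
- mat: Square silicone mat, 200 x 200 mm, 4 mm thick, fixed on the desk; the scoop starts on it and belongs on it. Origin under its centre, sides along x and y.
- motor: Bystander: small metal motor, 27 x 20 x 15 mm with a thin shaft, on the same part of the desk as the stray battery. Origin under its centre.
- spool: Bystander: solder spool, 60 mm across, 34 mm high. Origin under its centre.
- holder: Bystander: empty four-cell battery holder, 62 x 58 x 15 mm. Origin under its centre.
- pliers: Bystander: wire pliers, about 140 mm long, near the robot's base. Origin at the desk near the middle.
- switch: Bystander: toggle switch, 28 x 20 x 30 mm, near the box. Origin under its centre.
- screwdriver: Bystander: screwdriver, 160 mm long. Origin under its middle.
- glue: Bystander: upright white glue bottle, 48 mm across, 120 mm high. Origin under its centre.
- pot: Bystander: open pot, 74 mm across, 85 mm high. Origin under its centre.
There are look-alikes about, which are no part of the job. Of the things shaped like the scoop, the aluminium one is meant.

How it is judged:
By the outcome, as a careful person would: the job done as asked, in the order asked, and still so for the second after the job is handed in, with the robot touching nothing.
It also fails if it takes over 64 s, if anything falls off the work surface, if the arm or the gripper's body presses on something with over 40 N, if the wrist force passes 120 N, or if a joint passes its speed limit or range.

## Working session

There is one attempt and no reset: what is moved stays moved. The work goes in short steps, Python scripts to look and compute and a tool call to move; the robot and the scene stay as the last step left them, time stands still between calls to the robot, and variables do not carry over. Pictures are saved under pics/ and viewed, about 8 in all and at most 12, crops included, and the job is handed in when it is done.

Besides the shell and the picture viewer there is one more tool, called after ">>>" as name(argument=value, ...), one argument or row to a line, values as JSON. arm_command: Moves the arm, as the interface text tells. Its arguments: {"type":"object","properties":{"deltas":{"type":"array","items":{"type":"array","items":{"type":"number"}}},"claw":{"type":"number"}},"required":["deltas"]}

```bash
mkdir -p pics; cat > h.py <<'E'
import numpy as np, cv2
from scipy.spatial.transform import Rotation as R
from plant import bot, vision, job
NAMES="stray_cell scoop bin flap mat motor spool holder pliers switch screwdriver glue pot".split()
def tool():
    o=bot.get_obs(); T=np.eye(4); T[:3,:3]=R.from_euler('xyz',o['tcp_rot']).as_matrix(); T[:3,3]=o['tool_pos']; return T
def snap(name):
    T=tool(); p=vision.capture(name)
    p['c2w']=T@np.array(p['mount']) if 'mount' in p else np.linalg.inv(p['world_to_cam'])
    return p
def world(p,xyz): return (p['c2w']@np.r_[xyz,1])[:3]
def proj(p,X):
    M=np.linalg.inv(p['c2w']); r,_=cv2.Rodrigues(M[:3,:3])
    return cv2.projectPoints(np.float64(X).reshape(-1,1,3),r,M[:3,3].copy(),np.float64(p['camera_matrix']),np.float64(p['dist_coeffs']))[0].reshape(-1,2)
def unproj(p,uv,z):
    n=cv2.undistortPoints(np.float64(uv).reshape(-1,1,2),np.float64(p['camera_matrix']),np.float64(p['dist_coeffs'])).reshape(-1,2)
    d=np.c_[n,np.ones(len(n))]@p['c2w'][:3,:3].T; o=p['c2w'][:3,3]
    return o+d*((z-o[2])/d[:,2])[:,None]
def save(p,f,crop=None,s=1):
    i=p['img'][:,:,::-1]
    if crop: i=i[crop[1]:crop[3],crop[0]:crop[2]]
    cv2.imwrite('pics/'+f,cv2.resize(i,None,fx=s,fy=s,interpolation=cv2.INTER_CUBIC))
E
python3 - <<'E'
from h import *
np.set_printoptions(precision=1,suppress=True)
o=bot.get_obs(); print({k:np.round(v,3) for k,v in o.items()}); print(tool())
ims=[]
for c in ('top','side'):
    p=snap(c); ims.append(p['img']); print(c,p['c2w'][:3,3],p['c2w'][:3,2])
    for n in NAMES:
        for d in vision.find_in(p,n)[:3]:
            if d['confidence']>.3: print(n,round(d['confidence'],2),world(p,d['xyz']),proj(p,world(p,d['xyz']))[0])
    cv2.imwrite(f'pics/{c}1.png',cv2.resize(p['img'][:,:,::-1],(800,600)))
E
```

```text
{'time': np.float64(0.0), 'joint_positions': array([-1.3,  0.3,  1.5,  0. ,  1.3, -0.1]), 'dq': array([ 0.,  0., -0., -0., -0.,  0.]), 'tau': array([ -0. , -43.1, -24.4,   0.1,   0.1,  -0. ]), 'tool_pos': array([ 228.2, -472.4,  234. ]), 'tcp_rot': array([-1.6,  0. , -2.7]), 'contact_force': array([-0.3,  1.3,  0. ]), 'moment': array([-0., -0.,  0.]), 'grip_width': np.float64(91.757)}
[[  -0.9   -0.     0.4  228.2]
 [  -0.4    0.    -0.9 -472.4]
 [  -0.    -1.    -0.   234. ]
 [   0.     0.     0.     1. ]]
top [ 443.1  -66.3 1385. ] [ 0.1 -0.  -1. ]
stray_cell 0.52 [483.5 320.6 208.5] [103.6 210.2]
stray_cell 0.48 [ 610.  -274.9   16.3] [327.9 163.8]
scoop 0.77 [555.  -31.6  20.7] [245.9 184.3]
scoop 0.69 [ 284.  -276.8   15.2] [332.5 275.2]
bin 0.7 [485.7 318.  204.5] [105.2 209.3]
flap 0.72 [ 515.4 -528.7   45.5] [418.2 193. ]
flap 0.7 [523.5 265.9 141.2] [132.7 195.2]
mat 0.88 [559.7 -63.8   2. ] [256.9 183. ]
mat 0.53 [557.3 -73.5  26. ] [260.2 183. ]
mat 0.41 [710.8 151.9  13.5] [182.6 133.5]
motor 0.58 [ 444.6 -246.7   15.5] [320.3 220.2]
spool 0.75 [561.  -61.1   2. ] [255.9 
[... 573 characters left out ...]
50.3]
scoop 0.71 [559.4 -87.1  27.2] [261.7 218.5]
scoop 0.57 [ 284.6 -254.4   15.5] [182.8 305.4]
bin 0.85 [527.4 271.1  72.4] [201.4 149.5]
flap 0.66 [519.7 263.1 112.4] [198.9 139.9]
mat 0.82 [537.3 -94.9   8.7] [255.7 228. ]
mat 0.49 [530.3 268.4  71.6] [202.6 149.8]
motor 0.53 [ 438.9 -257.8   11.3] [249.7 282.1]
spool 0.58 [776.9  57.2  29.8] [301.8 172. ]
holder 0.7 [ 776.7 -122.2   10. ] [336.3 207.7]
pliers 0.69 [387.1 -83.9  10.2] [200.8 242.9]
pliers 0.51 [ 440.1 -258.4    8.2] [250.4 283. ]
switch 0.41 [713.6 143.7  14.1] [270.5 168.7]
screwdriver 0.71 [ 369.7 -448.9   19.2] [262.6 365.5]
glue 0.59 [ 611.7 -422.4   61.8] [363.9 290.4]
pot 0.97 [ 518.4 -516.7   56.1] [357.2 349.9]
```

View pics/top1.png

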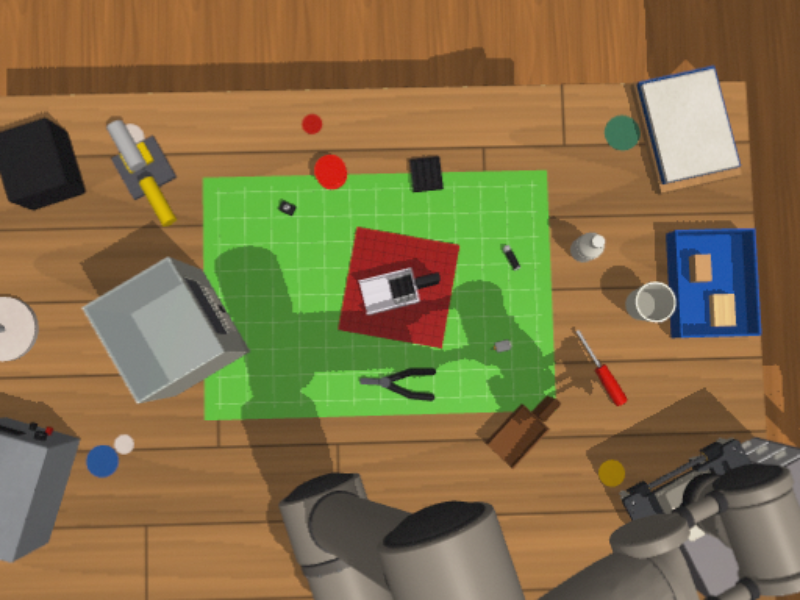

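View pics/side1.png

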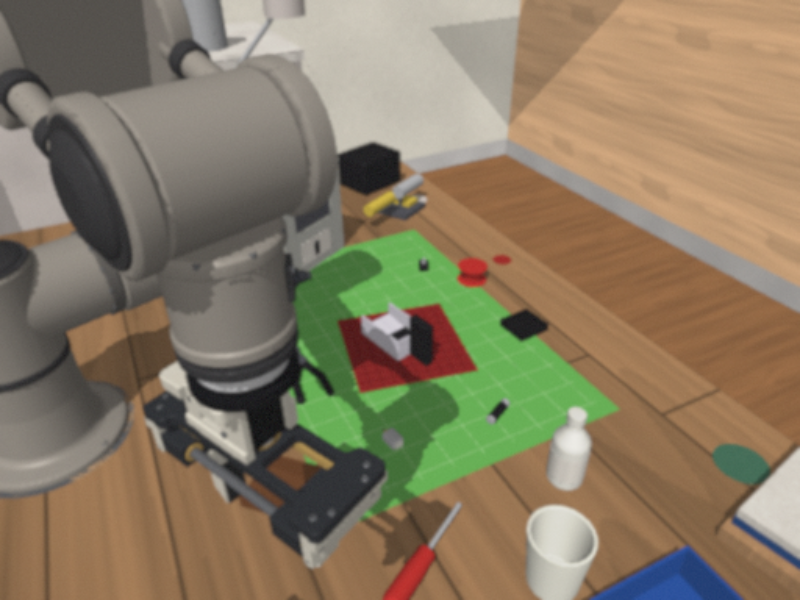

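```bash
cat >> h.py <<'E'
def plan(xyz,yaw=None,n=None,step=35,T=None):
    """rows to bring TCP to xyz (world), jaw axis (tool z) to world yaw deg (mod 180 unless n given)"""
    T=tool() if T is None else T; zx=T[:3,2]; cur=np.degrees(np.arctan2(zx[1],zx[0]))
    d=0 if yaw is None else (yaw-cur+90)%180-90
    D=np.array(xyz)-T[:3,3]; n=n or int(max(np.ceil(np.linalg.norm(D)/step),np.ceil(abs(d)/8),1))
    tw=-d/n; Rm=T[:3,:3]; rows=[]
    for i in range(n):
        rows.append([*np.round(Rm.T@D/n/1000,4),round(tw,2)]); Rm=Rm@R.from_euler('y',tw,degrees=True).as_matrix()
    print('cur',np.round(T[:3,3],1),'jawyaw',round(cur,1),'dyaw',round(d,1),'rows',n)
    for r in rows: print(r)
def axis(p,mask,z):
    ys,xs=np.nonzero(mask); W=unproj(p,np.c_[xs,ys],z)[:,:2]
    r=cv2.minAreaRect(W.astype(np.float32)); c=W.mean(0); u=np.linalg.svd(W-c,full_matrices=False)[2][0]
    return c,np.degrees(np.arctan2(u[1],u[0]))%180,r
E
python3 - <<'E'
from h import *
np.set_printoptions(precision=1,suppress=True)
p=snap('top')
for n,z in (('stray_cell',8),('mat',4),('scoop',30),('bin',204)):
    for d in vision.regions_of(p,n)[:3]:
        if d['confidence']>.3:
            ys,xs=np.nonzero(d['mask']); print(n,round(d['confidence'],2),len(xs),(xs.mean().round(),ys.mean().round()),axis(p,d['mask'],z))
a=cv2.resize(p['img'][140:230,210:350,::-1],None,fx=5,fy=5,interpolation=cv2.INTER_CUBIC); cv2.imwrite('pics/crop1.png',a)
plan([590,-260,190],120)
E
```

```text
stray_cell 0.75 6025 (np.float64(105.0), np.float64(211.0)) (array([488.7, 381.4]), np.float64(67.02797015654858), ((489.8446350097656, 381.3020935058594), (235.973388671875, 228.86370849609375), 29.700366973876953))
stray_cell 0.58 226 (np.float64(132.0), np.float64(197.0)) (array([527.8, 304.6]), np.float64(29.06105401823291), ((529.9596557617188, 305.4590759277344), (115.49168395996094, 19.648401260375977), 27.4578800201416))
mat 0.85 3774 (np.float64(255.0), np.float64(183.0)) (array([559.8, -59. ]), np.float64(5.157682153425242), ((558.569580078125, -57.173484802246094), (205.39642333984375, 204.2241973876953), 78.25173950195312))
mat 0.57 376 (np.float64(211.0), np.float64(109.0)) (array([783.4,  67.3]), np.float64(20.470493187496714), ((783.2279663085938, 67.73615264892578), (59.72270965576172, 63.77521896362305), 88.89015197753906))
mat 0.45 6024 (np.float64(105.0), np.float64(211.0)) (array([487.7, 383. ]), np.float64(69.29429718359509), ((487.8020324707031, 381.35626220703125), (239.7344207763672, 232.91297912597656), 29.39714813232422))
scoop 0.92 1022 (np.float64(334.0), 
[... 1648 characters left out ...]
034), np.float64(-0.0019), np.float64(-0.33)]
[np.float64(-0.0322), np.float64(0.0034), np.float64(-0.0017), np.float64(-0.33)]
[np.float64(-0.0322), np.float64(0.0034), np.float64(-0.0015), np.float64(-0.33)]
[np.float64(-0.0323), np.float64(0.0034), np.float64(-0.0014), np.float64(-0.33)]
[np.float64(-0.0323), np.float64(0.0034), np.float64(-0.0012), np.float64(-0.33)]
[np.float64(-0.0323), np.float64(0.0034), np.float64(-0.001), np.float64(-0.33)]
[np.float64(-0.0323), np.float64(0.0034), np.float64(-0.0008), np.float64(-0.33)]
[np.float64(-0.0323), np.float64(0.0034), np.float64(-0.0006), np.float64(-0.33)]
[np.float64(-0.0323), np.float64(0.0034), np.float64(-0.0004), np.float64(-0.33)]
```

View pics/crop1.png

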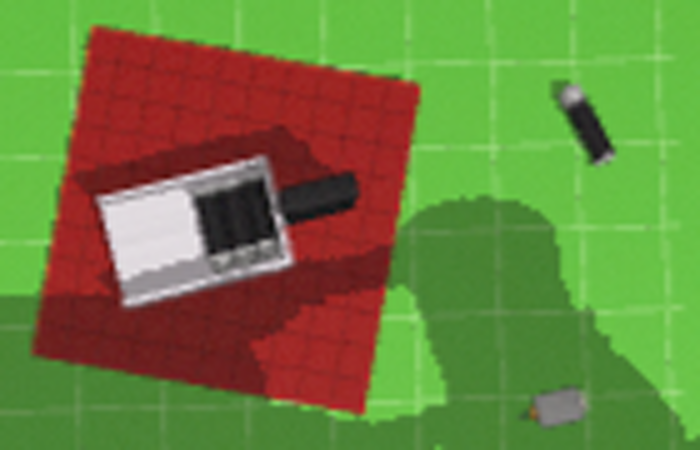

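>>> arm_command(
  deltas=[
    [-0.03,0.004,-0.002,-1],
    [-0.034,0.004,-0.002,-1],
    [-0.034,0.004,-0.002,-1],
    [-0.034,0.004,-0.002,-1],
    [-0.034,0.004,-0.001,-1],
  ],
)

```text
time: 2.15
tool_pos: [371.9, -386.6, 214.7]
tcp_rot: [-1.571, -0.0, -2.604]
contact_force: [0.3, 0.5, -0.0]
grip_width: 91.7
```

>>> arm_command(
  deltas=[
    [-0.034,0.004,0,-1],
    [-0.034,0.004,0.001,-1],
    [-0.034,0.004,0.001,0],
    [-0.034,0.006,0.001,0],
    [-0.034,0.006,0.001,0],
  ],
)

```text
time: 2.65
tool_pos: [518.1, -299.4, 190.6]
tcp_rot: [-1.57, 0.0, -2.57]
contact_force: [0.2, -1.1, 0.3]
grip_width: 92.1
```

>>> arm_command(
  deltas=[
    [-0.034,0.006,0.001,0],
    [-0.034,0.006,0.001,0],
    [-0.02,0.006,0,0],
    [0,0.004,0,0],
    [0,0,0,0],
  ],
)

```text
time: 3.15
tool_pos: [591.2, -254.3, 167.6]
tcp_rot: [-1.572, -0.002, -2.569]
contact_force: [0.3, 0.1, -0.7]
grip_width: 91.6
```

```bash
python3 - <<'E'
from h import *
np.set_printoptions(precision=1,suppress=True)
print(tool())
p=snap('wrist')
print(np.array(p['mount']))
for n in ('stray_cell','glue','motor'):
    for d in vision.find_in(p,n)[:2]: print(n,round(d['confidence'],2),world(p,d['xyz']),proj(p,world(p,d['xyz']))[0])
for d in vision.regions_of(p,'stray_cell')[:2]: print(d['confidence'],d['mask'].sum(),axis(p,d['mask'],9))
save(p,'w1.png',s=1.3)
E
```

```text
[[  -0.8   -0.     0.5  591.2]
 [  -0.5    0.    -0.8 -254.3]
 [   0.    -1.    -0.   167.6]
 [   0.     0.     0.     1. ]]
[[   0.     1.     0.3  -76.2]
 [   0.    -0.3    1.  -149.7]
 [   1.    -0.    -0.     0.2]
 [   0.     0.     0.     1. ]]
glue 0.59 [ 633.5 -387.1   48.9] [396.  222.2]
0.92 639 (array([ 610.3, -274.3]), np.float64(25.80888301953246), ((610.0230712890625, -274.3423156738281), (51.4958610534668, 15.413285255432129), 25.8319034576416))
```

View pics/w1.png

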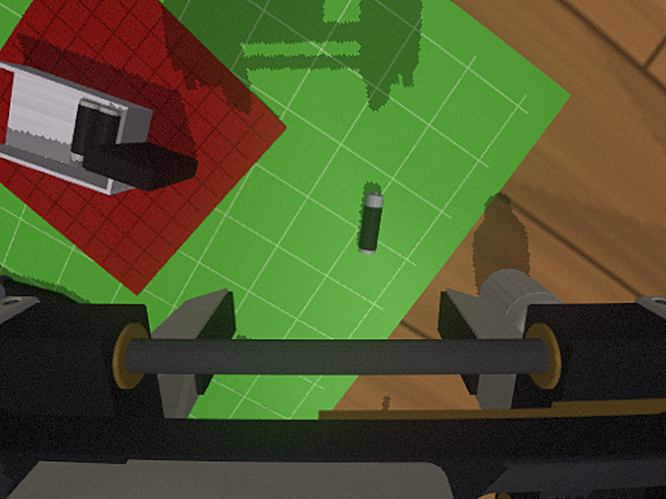

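```bash
python3 - <<'E'
from h import *
p=snap('top')
print(unproj(p,[[598/1.5625,240/1.5625]],118), unproj(p,[[579/1.5625,250/1.5625]],5))
for d in vision.regions_of(p,'glue')[:1]:
    ys,xs=np.nonzero(d['mask']); print(d['confidence'],len(xs),xs.min(),xs.max(),ys.min(),ys.max())
plan([615,-272,100],-62,n=4)
E
```

```text
[[ 622.11002076 -411.01005952  118.        ]] [[ 619.70901047 -404.45479543    5.        ]]
0.41 3701 216 293 145 222
cur [ 591.6 -255.   169.3] jawyaw -57.3 dyaw -4.7 rows 4
[np.float64(-0.0026), np.float64(0.0173), np.float64(0.0067), np.float64(1.18)]
[np.float64(-0.0028), np.float64(0.0173), np.float64(0.0067), np.float64(1.18)]
[np.float64(-0.0029), np.float64(0.0173), np.float64(0.0066), np.float64(1.18)]
[np.float64(-0.003), np.float64(0.0173), np.float64(0.0066), np.float64(1.18)]
```

>>> arm_command(
  deltas=[
    [-0.003,0.02,0.007,1.2],
    [-0.003,0.02,0.007,1.2],
    [-0.003,0.02,0.007,1.2],
    [-0.003,0.02,0.006,1.2],
    [0,0.02,0,0],
  ],
  claw=90,
)

```text
time: 4.0
tool_pos: [616.6, -272.1, 68.2]
tcp_rot: [-1.57, 0.001, -2.655]
contact_force: [-0.3, -1.0, 0.2]
grip_width: 60.3
```

>>> arm_command(
  deltas=[
    [0,0.018,0,0],
    [0,0.015,0,0],
    [0,0.012,0,0],
    [0,0,0,0],
    [0,0,0,0],
  ],
)

```text
time: 4.5
tool_pos: [616.4, -271.5, 24.2]
tcp_rot: [-1.57, 0.0, -2.654]
contact_force: [0.4, 0.4, 0.5]
grip_width: 59.5
```

```bash
python3 - <<'E'
from h import *
plan([614,-272.5,11],-62,n=1)
p=snap('wrist')
for d in vision.regions_of(p,'stray_cell')[:2]: print(d['confidence'],d['mask'].sum(),axis(p,d['mask'],9))
E
```

```text
cur [ 616.4 -271.5   24.2] jawyaw -62.0 dyaw 0.0 rows 1
[np.float64(0.0026), np.float64(0.0132), np.float64(-0.0002), np.float64(-0.03)]
0.9 1397 (array([ 617.79385545, -271.25340518]), np.float64(25.566450163190638), ((617.586669921875, -271.57562255859375), (38.2047004699707, 15.063545227050781), 27.291542053222656))
```

>>> arm_command(
  deltas=[
    [0.002,0.007,0,0],
    [0,0.006,0,0],
    [0,0,0,0],
  ],
)

```text
time: 4.9
tool_pos: [613.7, -271.9, 9.6]
tcp_rot: [-1.572, -0.001, -2.654]
contact_force: [-0.3, 0.5, -0.2]
grip_width: 59.7
```

>>> arm_command(
  deltas=[
    [0,0,0,0],
    [0,0,0,0],
    [0,0,0,0],
    [0,0,0,0],
    [0,0,0,0],
  ],
  claw=255,
)

```text
time: 5.4
tool_pos: [614.5, -272.2, 10.9]
tcp_rot: [-1.57, 0.0, -2.653]
contact_force: [0.7, 0.0, -0.3]
grip_width: 24.0
```

>>> arm_command(
  deltas=[
    [0,0,0,0],
    [0,-0.01,0,0],
    [0,-0.03,0,0],
    [0,-0.03,0,0],
    [0,-0.03,0,0],
  ],
)

```text
time: 5.9
tool_pos: [614.4, -272.2, 112.6]
tcp_rot: [-1.57, 0.0, -2.653]
contact_force: [0.4, -1.7, -0.4]
grip_width: 13.4
```

```bash
python3 - <<'E'
from h import *
np.set_printoptions(precision=1,suppress=True)
o=bot.get_obs(); print(o['tool_pos'],o['grip_width'],o['contact_force'])
p=snap('top')
for d in vision.regions_of(p,'scoop')[:3]: print(d['confidence'],d['mask'].sum(),axis(p,d['mask'],30))
for d in vision.regions_of(p,'mat')[:1]: print(d['confidence'],d['mask'].sum(),axis(p,d['mask'],4))
a=p['img'][150:225,205:300,::-1]; cv2.imwrite('pics/c2.png',cv2.resize(a,None,fx=8,fy=8,interpolation=cv2.INTER_CUBIC))
plan([560,-120,130],-76)
E
```

```text
[ 614.4 -272.2  112.6] 13.39803354889476 [ 0.4 -1.7 -0.4]
0.65 734 (array([ 297.1, -295. ]), np.float64(135.27262595115138), ((303.82867431640625, -299.4049072265625), (70.7970962524414, 118.01365661621094), 42.71910858154297))
0.31 438 (array([ 768.4, -113.7]), np.float64(6.575239002380698), ((768.47412109375, -114.32209777832031), (69.59722137451172, 57.65397262573242), 4.161365032196045))
0.58 3621 (array([559.1, -59.6]), np.float64(19.236594566413004), ((559.1768188476562, -58.20619201660156), (202.1322479248047, 201.00131225585938), 78.31584167480469))
cur [ 615.8 -272.9  114.2] jawyaw -62.0 dyaw -14.0 rows 5
[np.float64(-0.0045), np.float64(-0.0033), np.float64(-0.0322), np.float64(2.79)]
[np.float64(-0.0029), np.float64(-0.0033), np.float64(-0.0324), np.float64(2.79)]
[np.float64(-0.0013), np.float64(-0.0033), np.float64(-0.0325), np.float64(2.79)]
[np.float64(0.0002), np.float64(-0.0033), np.float64(-0.0325), np.float64(2.79)]
[np.float64(0.0018), np.float64(-0.0033), np.float64(-0.0325), np.float64(2.79)]
```

View pics/c2.png

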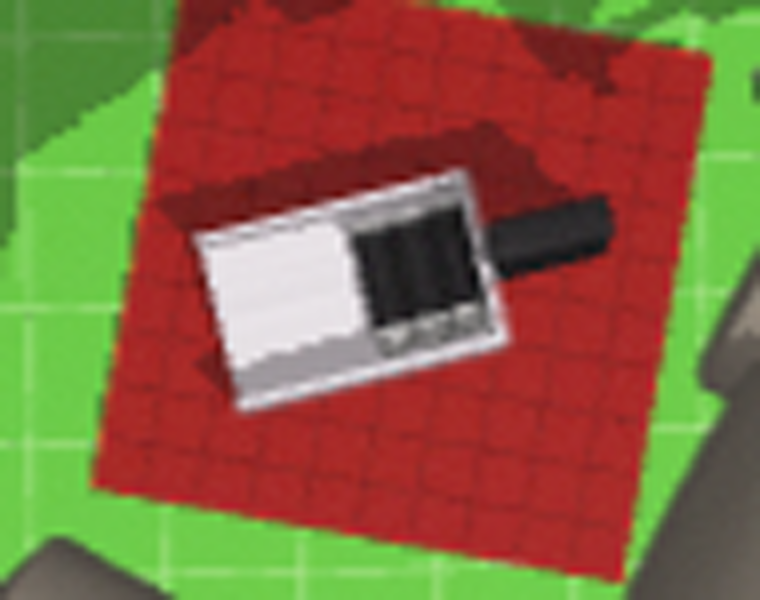

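```bash
python3 - <<'E'
from h import *
np.set_printoptions(precision=1,suppress=True)
p=snap('top')
px=lambda L: np.array(L)/8+np.array([205,150])-.5+1/16
W=unproj(p,px([[198,236],[242,408],[465,170],[508,342]]),42)[:,:2]; print(W)
f=(W[0]+W[1])/2; b=(W[2]+W[3])/2; print('len',np.linalg.norm(f-b),'wid',np.linalg.norm(W[0]-W[1]),'yaw',np.degrees(np.arctan2(*(f-b)[::-1])),'c',(f+b)/2)
g=unproj(p,px([[610,228]]),84)[0,:2]; print('grip back',g, (g-(f+b)/2))
M=unproj(p,px([[712,52],[622,580],[95,487]]),4)[:,:2]; print('mat',M,(M[0]+M[2])/2)
o=bot.get_obs(); print(o['tool_pos'],o['grip_width'])
E
```

```text
[[569.5  15.1]
 [507.2   0.6]
 [591.  -81.6]
 [528.5 -95.4]]
len 98.69292306884653 wid 63.980547926420826 yaw 102.53037191480797 c [549.1 -40.3]
grip back [ 564.8 -131.2] [ 15.8 -90.9]
mat [[ 637.1 -175. ]
 [ 442.1 -135.9]
 [ 481.3   57.2]] [559.2 -58.9]
[ 614.7 -272.3  112. ] 13.682472966951948
```

```bash
python3 - <<'E'
from h import *
plan([548,-12,100],-78,n=8)
E
```

```text
cur [ 614.7 -272.3  112. ] jawyaw -62.0 dyaw -16.0 rows 8
[np.float64(-0.0079), np.float64(0.0015), np.float64(-0.0327), np.float64(2.0)]
[np.float64(-0.0068), np.float64(0.0015), np.float64(-0.0329), np.float64(2.0)]
[np.float64(-0.0056), np.float64(0.0015), np.float64(-0.0331), np.float64(2.0)]
[np.float64(-0.0044), np.float64(0.0015), np.float64(-0.0333), np.float64(2.0)]
[np.float64(-0.0033), np.float64(0.0015), np.float64(-0.0334), np.float64(2.0)]
[np.float64(-0.0021), np.float64(0.0015), np.float64(-0.0335), np.float64(2.0)]
[np.float64(-0.0009), np.float64(0.0015), np.float64(-0.0336), np.float64(2.0)]
[np.float64(0.0002), np.float64(0.0015), np.float64(-0.0336), np.float64(2.0)]
```

>>> arm_command(
  deltas=[
    [-0.008,0.001,-0.033,2],
    [-0.007,0.001,-0.033,2],
    [-0.006,0.001,-0.033,2],
    [-0.004,0.001,-0.033,2],
    [-0.003,0.002,-0.033,2],
  ],
)

```text
time: 6.6
tool_pos: [571.5, -108.3, 103.4]
tcp_rot: [-1.572, -0.002, -2.83]
contact_force: [0.4, 0.4, -0.7]
grip_width: 13.6
```

>>> arm_command(
  deltas=[
    [-0.002,0.002,-0.034,2],
    [-0.001,0.002,-0.034,2],
    [0,0.002,-0.034,2],
    [0,0,0,0],
    [0,0,0,0],
  ],
)

```text
time: 7.1
tool_pos: [547.1, -10.4, 97.9]
tcp_rot: [-1.571, -0.002, -2.931]
contact_force: [0.5, -0.1, 0.1]
grip_width: 13.6
```

```bash
python3 - <<'E'
from h import *
o=bot.get_obs(); print(o['tool_pos'],o['tcp_rot'],o['grip_width'])
p=snap('wrist'); save(p,'w2.png',s=1.5)
E
```

```text
[547.05114784 -10.35390015  97.89446891] [-1.57111635e+00 -1.73533353e-03 -2.93058118e+00] 13.638057315903685
```

View pics/w2.png

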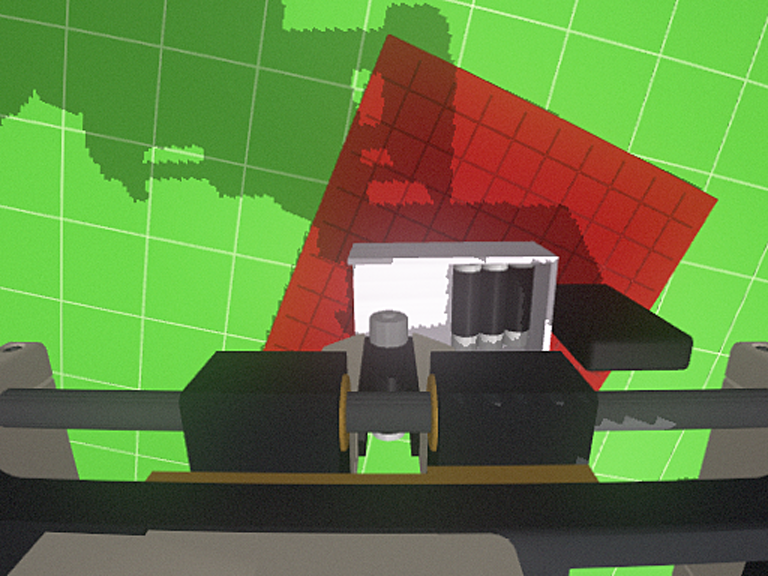

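```bash
python3 - <<'E'
from h import *
np.set_printoptions(precision=1,suppress=True)
p=snap('wrist'); T=tool()
w=lambda L:(T[:3,:3]@np.array(L,float).T).T+T[:3,3]
for s in (0,5,-5):
    c=[[s+e*24.5,3.5+r*7.25,0] for e in (-1,1) for r in (-1,0,1)]
    print(s,(proj(p,w(c))*1.5).tolist())
# scoop from wrist view: far wall inner top corners etc
print(unproj(p,np.array([[350,250],[555,250],[558,258],[352,263]])/1.5,42))
q=lambda L: proj(p,L)*1.5
for yaw in (100,102,104):
    a=np.radians(yaw);x=np.array([np.cos(a),np.sin(a)]);y=np.array([-x[1],x[0]]);c=np.array([549.1,-40.3])
    print(yaw,q([np.r_[c+sx*x+sy*y,z] for sx,sy,z in ((50,-32,42),(-50,-32,42),(-50,-29,42),(50,-29,42),(-95,8,84),(-95,-8,84))]).tolist())
E
```

```text
0 [[388.86812396663424, 308.3967819989907], [388.8444357193745, 301.6789076653638], [388.8226857767216, 295.51486482589945], [388.6883744272594, 430.3879551364832], [388.6740749599842, 419.48536189280617], [388.6608136869423, 409.39438488246833]]
5 [[388.84852323168093, 321.9117319556499], [388.82591603495933, 314.6787505683434], [388.8051383377614, 308.03617825124684], [388.67153052723853, 441.5986662883642], [388.658046410696, 430.3671606698525], [388.6455277675742, 419.96266119110146]]
-5 [[388.8880178922184, 294.625086257424], [388.8632192804034, 288.4443975598197], [388.8404719265553, 282.77826750662126], [388.70548681492636, 418.9601480591349], [388.69034707175695, 408.40299645458845], [388.676321490996, 398.6403199240017]]
[[575.5  12.8  42. ]
 [595.7 -81.8  42. ]
 [592.3 -84.4  42. ]
 [569.5  10.7  42. ]]
100 [[345.15809614510454, 256.4888624737073], [555.2198736985508, 263.8551955034202], [554.3486582092521, 269.94136213639484], [345.10610059547884, 262.6679228742928], [681.8450297846003, 384.4718566249668], [690.7354599535679, 349.55124305398664]]
102 [[342.83174554781965, 260.05148416798835], [553.3513080908318, 260.24616404167745], [552.7029652315505, 266.36538460262716], [343.0099146984064, 266.20599572911107], [684.1724082923516, 377.3836553634058], [691.8219570813578, 342.0768184871297]]
104 [[340.6474048416671, 263.6776034217943], [551.3369895512153, 256.69929152262597], [550.9140620270841, 262.8437866364732], [341.0538800066736, 269.79959019715756], [686.2536006853614, 370.2016276939568], [692.6336687664848, 334.5444240079691]]
```

>>> arm_command(
  deltas=[
    [0,0.015,0.003,-1],
    [0,0.02,0,0],
    [0,0.018,0,0],
    [0,0.01,0,0],
    [0,0,0,0],
  ],
)

```text
time: 7.7
tool_pos: [547.5, -14.6, 34.3]
tcp_rot: [-1.572, -0.003, -2.916]
contact_force: [-0.8, -0.4, -0.6]
grip_width: 13.8
```

```bash
python3 - <<'E'
from h import *
o=bot.get_obs(); print(o['tool_pos'],o['tcp_rot'],o['grip_width'],o['contact_force'])
p=snap('wrist'); save(p,'w3.png',crop=(200,130,490,290),s=2.6)
E
```

```text
[547.52251803 -14.60938265  34.28363206] [-1.57173285e+00 -2.73171923e-03 -2.91641903e+00] 13.766221373210927 [-0.80748928 -0.37088586 -0.59436207]
```

View pics/w3.png

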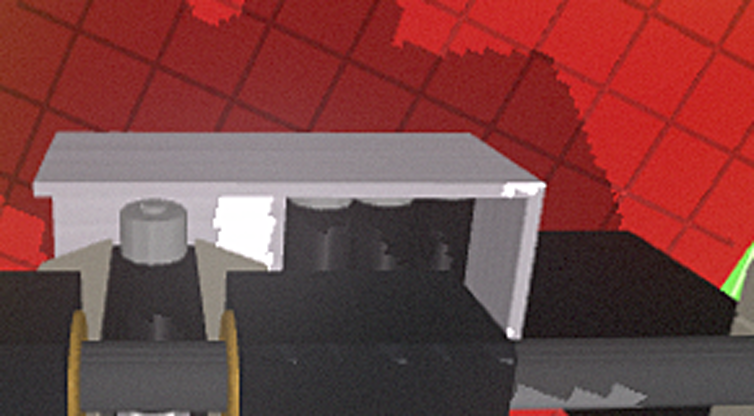

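>>> arm_command(
  deltas=[
    [0,0.004,0,0],
    [0,0,0,0],
  ],
)

```text
time: 7.95
tool_pos: [548.6, -14.0, 32.0]
tcp_rot: [-1.57, 0.001, -2.915]
contact_force: [-0.5, -0.2, -0.2]
grip_width: 13.4
```

>>> arm_command(
  deltas=[
    [0,0,0,0],
    [0,0,0,0],
    [0,0,0,0],
    [0,-0.005,0,0],
    [0,-0.01,0,0],
  ],
  claw=195,
)

```text
time: 8.45
tool_pos: [547.8, -13.7, 46.8]
tcp_rot: [-1.571, -0.001, -2.915]
contact_force: [-0.2, 0.8, -0.2]
grip_width: 21.9
```

>>> arm_command(
  deltas=[
    [0,-0.03,0,0],
    [0,-0.03,0,0],
    [0,-0.03,0,0],
    [0,0,0,0],
  ],
)

```text
time: 8.85
tool_pos: [550.9, -14.2, 141.9]
tcp_rot: [-1.567, 0.009, -2.915]
contact_force: [0.8, -0.2, 0.3]
grip_width: 21.8
```

```bash
python3 - <<'E'
from h import *
o=bot.get_obs(); print(o['tool_pos'],o['tcp_rot'],o['grip_width'],o['contact_force'])
p=snap('wrist'); save(p,'w4.png',crop=(200,130,490,290),s=2.6)
E
```

```text
[550.87853267 -14.16868415 141.86188651] [-1.56721725  0.00857385 -2.91503738] 21.83109075391752 [ 0.77220334 -0.19942926  0.28525246]
```

View pics/w4.png

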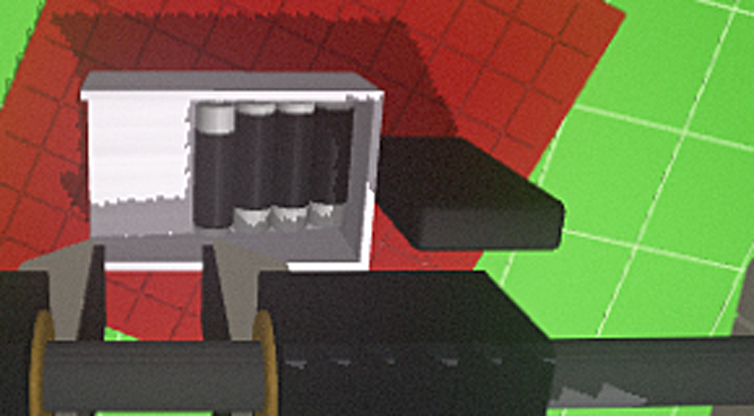

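```bash
cat > fit.py <<'E'
from h import *
from scipy.optimize import minimize
def fitbin(p,mask,x0):
    k=mask.sum()
    def hull(v):
        a=np.radians(v[2]); x=np.array([np.cos(a),np.sin(a)]); y=np.array([-x[1],x[0]])
        P=[np.r_[v[:2]+sx*x+sy*y,z] for sx in(-80,80) for sy in(-90,90) for z in(0,204)]
        return cv2.convexHull(proj(p,P).astype(np.float32))
    m8=cv2.resize(mask.astype(np.uint8),None,fx=4,fy=4,interpolation=cv2.INTER_NEAREST)
    def cost(v):
        im=np.zeros(m8.shape,np.uint8); cv2.fillConvexPoly(im,np.round((hull(v)+.5)*4).astype(np.int32),1)
        return (im!=m8).sum()/16/k
    r=min((minimize(cost,[*x0[:2],x0[2]+d],method='Nelder-Mead',options=dict(initial_simplex=np.array([x0[:2]+[x0[2]+d],[x0[0]+15,x0[1],x0[2]+d],[x0[0],x0[1]+15,x0[2]+d],[x0[0],x0[1],x0[2]+d+6]]),xatol=.05)) for d in(-5,0,5)),key=lambda r:r.fun)
    return r.x,r.fun
E
python3 - <<'E'
from fit import *
np.set_printoptions(precision=2,suppress=True)
o=bot.get_obs(); print(o['joint_positions'],o['tool_pos'],o['tcp_rot'])
p=snap('top')
for d in vision.regions_of(p,'bin')[:1]: print(d['confidence'],d['mask'].sum()); v,c=fitbin(p,d['mask'],[480,318,120]); print('bin',v,c)
for d in vision.find_in(p,'flap'): print('flap',d['confidence'],world(p,d['xyz']))
w=snap('wrist'); q=np.array([[80,97],[384,93],[372,268]])/2.6+[200,130]
print(unproj(w,q,42))
a=np.radians(v[2]); x=np.array([np.cos(a),np.sin(a)]);y=np.array([-x[1],x[0]])
im=p['img'][:,:,::-1].copy(); im=cv2.resize(im[150:270,40:180],None,fx=5,fy=5,interpolation=cv2.INTER_CUBIC)
for z in (95,180,204):
  for s in (-80,):
    e=(proj(p,[np.r_[v[:2]+s*x+sy*y,z] for sy in(-90,-55,0,55,90)])-[40,150]+.5)*5
    for u in e: cv2.circle(im,tuple(int(t) for t in u),3,(0,0,255),-1)
cv2.imwrite('pics/bin1.png',im)
E
```

```text
[-0.16  0.48  1.6  -0.    1.06  1.18] [549.66 -14.02 139.57] [-1.57  0.01 -2.92]
0.79 5966
bin [483.66 338.81 119.7 ] 0.024032014750251424
flap 0.75 [527.69 266.29 140.58]
[[565.49  14.12  42.  ]
 [588.8  -80.91  42.  ]
 [529.16 -95.8   42.  ]]
```

View pics/bin1.png

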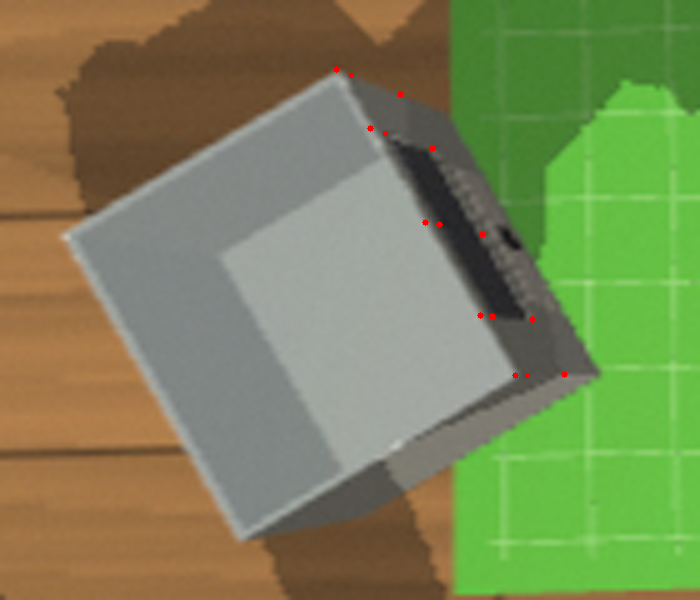

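>>> arm_command(
  deltas=[
    [0,0,0.025,0],
    [0,0,0.025,0],
    [0,0,0.025,0],
    [0,0,0.025,0],
    [0,0,0,-8],
  ],
  claw=100,
)

```text
time: 9.6
tool_pos: [570.8, -114.1, 135.4]
tcp_rot: [-1.571, -0.001, -2.777]
contact_force: [0.7, -0.5, -0.8]
grip_width: 54.3
```

>>> arm_command(
  deltas=[
    [0,0,0,-8.25],
    [0,0,0,-8.25],
    [0,0,0,-8.25],
    [0,0,0,-8.25],
    [0,0,0,-8.25],
  ],
)

```text
time: 10.1
tool_pos: [570.1, -111.1, 135.4]
tcp_rot: [-1.573, -0.0, -2.05]
contact_force: [0.7, -0.1, 0.0]
grip_width: 55.8
```

>>> arm_command(
  deltas=[
    [0,0,0,-8.25],
    [0,0,0,-8.25],
    [0,0,0,-8.25],
    [0,0,0,-8.25],
    [0,0,0,-8.25],
  ],
)

```text
time: 10.6
tool_pos: [570.1, -111.1, 135.4]
tcp_rot: [-1.573, 0.001, -1.33]
contact_force: [0.7, -0.2, -0.0]
grip_width: 55.8
```

>>> arm_command(
  deltas=[
    [0,0,0,0],
    [0,0,0,0],
  ],
)

```text
time: 10.8
tool_pos: [570.4, -111.2, 135.9]
tcp_rot: [-1.572, 0.001, -1.34]
contact_force: [-0.3, -0.7, 1.0]
grip_width: 55.5
```

```bash
python3 - <<'E'
from h import *
plan([565.5,-113.9,55],13.5,n=4)
p=snap('wrist'); save(p,'w5.png')
for d in vision.regions_of(p,'scoop')[:1]: print(d['confidence'],axis(p,d['mask'],42))
E
```

```text
cur [ 570.4 -111.2  135.9] jawyaw 13.2 dyaw 0.3 rows 4
[np.float64(0.0004), np.float64(0.0202), np.float64(-0.0013), np.float64(-0.06)]
[np.float64(0.0004), np.float64(0.0202), np.float64(-0.0013), np.float64(-0.06)]
[np.float64(0.0004), np.float64(0.0202), np.float64(-0.0013), np.float64(-0.06)]
[np.float64(0.0004), np.float64(0.0202), np.float64(-0.0013), np.float64(-0.06)]
0.98 (array([552.17383449, -49.1244274 ]), np.float64(102.08072621765592), ((557.4886474609375, -72.35619354248047), (65.1595458984375, 162.9827880859375), 12.325605392456055))
```

>>> arm_command(
  deltas=[
    [0.001,0.02,-0.002,0],
    [0.001,0.02,-0.002,0],
    [0,0.02,-0.001,0],
    [0,0.015,0,0],
    [0,0.006,0,0],
  ],
)

```text
time: 11.4
tool_pos: [565.4, -114.1, 54.1]
tcp_rot: [-1.573, 0.001, -1.338]
contact_force: [-0.2, 0.8, 0.1]
grip_width: 55.7
```

>>> arm_command(
  deltas=[
    [0,0,0,0],
    [0,0,0,0],
  ],
)

```text
time: 11.6
tool_pos: [566.8, -114.5, 56.3]
tcp_rot: [-1.57, -0.001, -1.336]
contact_force: [0.3, -0.9, -0.1]
grip_width: 55.6
```

```bash
python3 - <<'E'
from h import *
o=bot.get_obs(); print(o['tool_pos'],o['tcp_rot'],o['grip_width'],o['contact_force'])
p=snap('wrist'); save(p,'w6.png',s=1.5)
E
```

```text
[ 566.81312342 -114.53548445   56.32760335] [-1.56993745e+00 -5.96588785e-04 -1.33628511e+00] 55.60733524223857 [ 0.32705886 -0.87090542 -0.09007762]
```

View pics/w6.png

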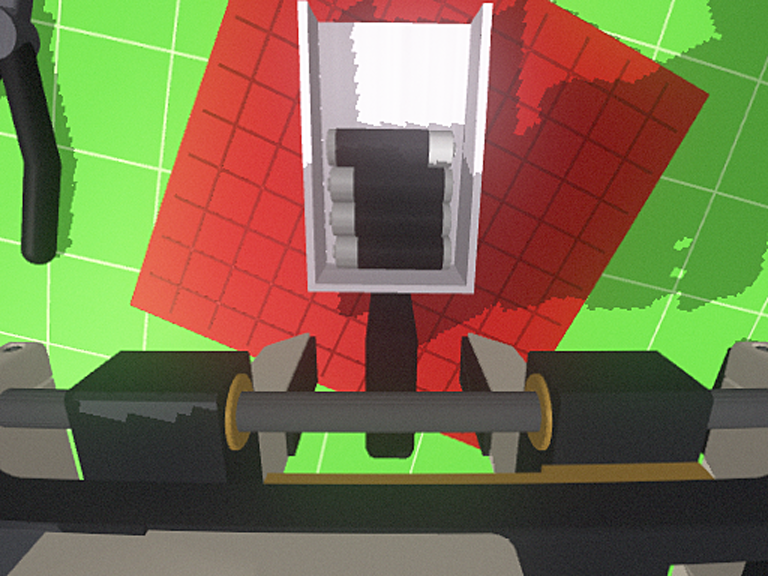

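>>> arm_command(
  deltas=[
    [0,0,0,0],
    [0,0,0,0],
    [0,0,0,0],
    [0,0,0,0],
    [0,0,0,0],
  ],
  claw=255,
)

```text
time: 12.15
tool_pos: [566.4, -114.4, 55.8]
tcp_rot: [-1.571, -0.0, -1.336]
contact_force: [0.3, -0.0, 0.7]
grip_width: 20.6
```

>>> arm_command(
  deltas=[
    [0,0,0,0],
    [0,0,0,0],
    [0,0,0,0],
  ],
)

```text
time: 12.45
tool_pos: [566.4, -114.4, 55.8]
tcp_rot: [-1.571, -0.0, -1.336]
contact_force: [0.4, 0.3, 0.5]
grip_width: 16.1
```

```bash
cat > tilt.py <<'E'
from h import *
from scipy.optimize import least_squares
# scoop seen in wrist cam: wall-top edges; reports row extents of the scoop mask
def look(name=None):
    p=snap('wrist')
    if name: save(p,name,s=1.5)
    ds=[d for d in vision.regions_of(p,'scoop') if d['confidence']>.5]
    o=bot.get_obs(); print(np.round(o['tool_pos'],1),np.round(o['tcp_rot'],3),round(o['grip_width'],1),np.round(o['contact_force'],1))
    for d in ds[:1]:
        m=d['mask']; print('conf',round(d['confidence'],2),'px',m.sum(),end=' ')
        for r in (4,20,60,100,140,180,190,196):
            xs=np.nonzero(m[r])[0]
            if len(xs): print(r,(xs.min(),xs.max()),end=' ')
        print()
    return p
E
python3 - <<'E'
from tilt import *
p=look('w7.png')
E
```

```text
[ 566.4 -114.4   55.8] [-1.571 -0.    -1.336] 15.8 [ 0.9 -0.1  0.9]
conf 0.69 px 17120 4 (np.int64(195), np.int64(325)) 20 (np.int64(196), np.int64(324)) 60 (np.int64(198), np.int64(321)) 100 (np.int64(200), np.int64(320)) 140 (np.int64(201), np.int64(317)) 180 (np.int64(203), np.int64(315)) 190 (np.int64(203), np.int64(314)) 196 (np.int64(246), np.int64(272))
```

>>> arm_command(
  deltas=[
    [0,-0.005,0,0],
    [0,-0.01,0,0],
    [0,-0.015,0,0],
    [0,-0.005,0,0],
    [0,0,0,0],
  ],
)

```text
time: 13.05
tool_pos: [566.9, -114.6, 91.8]
tcp_rot: [-1.569, -0.001, -1.336]
contact_force: [0.3, 0.8, -2.2]
grip_width: 15.9
```

```bash
python3 - <<'E'
from tilt import *
p=look('w8.png')
E
```

```text
[ 566.1 -114.3   90.5] [-1.571  0.    -1.336] 16.0 [ 0.4  0.3 -2.9]
conf 0.72 px 17405 4 (np.int64(195), np.int64(325)) 20 (np.int64(197), np.int64(324)) 60 (np.int64(198), np.int64(321)) 100 (np.int64(200), np.int64(321)) 140 (np.int64(200), np.int64(318)) 180 (np.int64(202), np.int64(315)) 190 (np.int64(203), np.int64(314)) 196 (np.int64(245), np.int64(294))
```

```bash
python3 - <<'E'
from h import *
np.set_printoptions(precision=1,suppress=True)
p=snap('wrist'); T=tool()
W=unproj(p,[[204,193.5],[313,193.5],[195,4],[325,4]],T[2,3]-51.8+38)
print('tool coords',(W-T[:3,3])@T[:3,:3])
T[2,3]+=70; plan([605,126,162],29.7,n=14,T=T)
E
```

```text
tool coords [[ -25.7   13.8  -31.7]
 [ -25.7   13.8   31.1]
 [-123.4   13.9  -31.6]
 [-123.4   13.8   32.5]]
cur [ 565.9 -114.3  160.2] jawyaw 13.5 dyaw 16.2 rows 14
[np.float64(-0.016), np.float64(-0.0001), np.float64(0.0067), np.float64(-1.16)]
[np.float64(-0.0159), np.float64(-0.0001), np.float64(0.007), np.float64(-1.16)]
[np.float64(-0.0158), np.float64(-0.0001), np.float64(0.0074), np.float64(-1.16)]
[np.float64(-0.0156), np.float64(-0.0001), np.float64(0.0077), np.float64(-1.16)]
[np.float64(-0.0154), np.float64(-0.0001), np.float64(0.008), np.float64(-1.16)]
[np.float64(-0.0153), np.float64(-0.0001), np.float64(0.0083), np.float64(-1.16)]
[np.float64(-0.0151), np.float64(-0.0001), np.float64(0.0086), np.float64(-1.16)]
[np.float64(-0.0149), np.float64(-0.0001), np.float64(0.0089), np.float64(-1.16)]
[np.float64(-0.0148), np.float64(-0.0001), np.float64(0.0092), np.float64(-1.16)]
[np.float64(-0.0146), np.float64(-0.0001), np.float64(0.0095), np.float64(-1.16)]
[np.float64(-0.0144), np.float64(-0.0001), np.float64(0.0098), np.float64(-1.16)]
[np.float64(-0.0142), np.float64(-0.0001), np.float64(0.0101), np.float64(-1.16)]
[np.float64(-0.014), np.float64(-0.0001), np.float64(0.0104), np.float64(-1.16)]
[np.float64(-0.0137), np.float64(-0.0001), np.float64(0.0107), np.float64(-1.16)]
```

>>> arm_command(
  deltas=[
    [0,-0.01,0,0],
    [0,-0.018,0,0],
    [0,-0.02,0,0],
    [0,-0.015,0,0],
    [0,-0.007,0,0],
  ],
)

```text
time: 13.7
tool_pos: [567.0, -114.6, 162.5]
tcp_rot: [-1.569, -0.001, -1.336]
contact_force: [-0.0, -0.2, -2.5]
grip_width: 16.4
```

>>> arm_command(
  deltas=[
    [-0.008,0,0.004,-0.6],
    [-0.016,0,0.007,-1.2],
    [-0.018,0,0.008,-1.3],
    [-0.018,0,0.009,-1.3],
    [-0.018,0,0.009,-1.3],
  ],
)

```text
time: 14.2
tool_pos: [580.3, -27.8, 159.5]
tcp_rot: [-1.573, 0.001, -1.235]
contact_force: [-0.1, 0.0, -2.1]
grip_width: 16.0
```

>>> arm_command(
  deltas=[
    [-0.018,0,0.01,-1.3],
    [-0.018,0,0.01,-1.3],
    [-0.018,0,0.01,-1.3],
    [-0.018,0,0.011,-1.3],
    [-0.016,0,0.011,-1.3],
  ],
)

```text
time: 14.7
tool_pos: [595.8, 73.5, 159.4]
tcp_rot: [-1.573, 0.001, -1.121]
contact_force: [-0.2, 0.1, -2.7]
grip_width: 15.5
```

>>> arm_command(
  deltas=[
    [-0.014,0,0.01,-1.2],
    [-0.011,0,0.009,-1.0],
    [-0.008,0,0.007,-0.8],
    [-0.005,0,0.005,-0.6],
    [-0.003,0,0.003,-0.4],
  ],
)

```text
time: 15.2
tool_pos: [608.2, 124.2, 160.5]
tcp_rot: [-1.571, -0.0, -1.052]
contact_force: [0.8, -0.4, -2.2]
grip_width: 15.6
```

>>> arm_command(
  deltas=[
    [0,0,0,0],
    [0,0,0,0],
  ],
)

```text
time: 15.4
tool_pos: [608.0, 123.3, 160.6]
tcp_rot: [-1.571, -0.0, -1.054]
contact_force: [0.3, 0.5, -2.6]
grip_width: 15.8
```

```bash
python3 - <<'E'
from tilt import *
np.set_printoptions(precision=1,suppress=True)
p=look('w9.png')
b=np.array([np.cos(np.radians(119.7)),np.sin(np.radians(119.7))]); F=np.array([523.3,269.3])
t=tool()[:2,3]-F; print('D',-t@b,'lat',t@np.array([-b[1],b[0]]))
plan([605,126,158],29.7,n=1)
print('box in wrist view: sill corners', [proj(p,np.r_[F+s*np.array([-b[1],b[0]]),z])[0] for s,z in((-90,204),(90,204),(-55,180),(55,180))])
for n in('bin','flap'):
    for d in vision.find_in(p,n)[:2]: print(n,d['confidence'],world(p,d['xyz']))
    for d in vision.regions_of(p,n)[:1]: print(n,d['confidence'],axis(p,d['mask'],204))
E
```

```text
[608.1 123.2 160.8] [-1.6 -0.  -1.1] 16.1 [-0.8 -0.6 -3.3]
conf 0.89 px 17013 4 (np.int64(195), np.int64(325)) 20 (np.int64(196), np.int64(324)) 60 (np.int64(198), np.int64(321)) 100 (np.int64(200), np.int64(320)) 140 (np.int64(201), np.int64(317)) 180 (np.int64(203), np.int64(315)) 190 (np.int64(203), np.int64(314)) 196 (np.int64(246), np.int64(290)) 
D 168.86191894805913 lat -1.2600302457574704
cur [608.1 123.2 160.8] jawyaw 29.6 dyaw 0.1 rows 1
[np.float64(-0.0039), np.float64(0.0028), np.float64(-0.0013), np.float64(-0.07)]
box in wrist view: sill corners [array([ 547.6, -195.9]), array([ -36.1, -193.9]), array([ 407.2, -155.7]), array([ 104.5, -154.9])]
bin 0.94 [524.1 267.1   5.4]
bin 0.9 (array([554.4, 216.9]), np.float64(29.64068795339336), ((554.1585693359375, 216.72605895996094), (62.700599670410156, 1.1601430177688599), 29.624082565307617))
flap 0.16 [587.3 152.2 124. ]
flap 0.66 (array([572.3, 186.1]), np.float64(119.43988095676279), ((582.6297607421875, 167.26791381835938), (41.756195068359375, 114.14096069335938), 29.31541633605957))
```

View pics/w9.png

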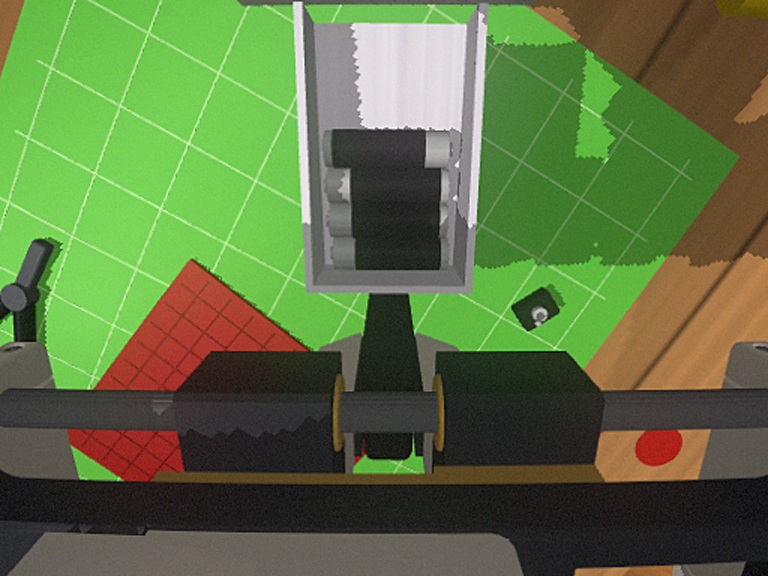

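>>> arm_command(
  deltas=[
    [-0.008,0.002,-0.001,0],
    [-0.014,0,0,0],
    [-0.014,0,0,0],
    [-0.014,0,0,0],
    [-0.012,0,0,0],
  ],
)

```text
time: 16.2
tool_pos: [576.0, 178.3, 159.0]
tcp_rot: [-1.57, -0.001, -1.052]
contact_force: [2.0, -3.9, -1.9]
grip_width: 16.0
```

>>> arm_command(
  deltas=[
    [-0.012,0,0,0],
    [-0.012,0,0,0],
    [-0.01,0,0,0],
    [-0.006,0,0,0],
    [-0.004,0,0,0],
  ],
)

```text
time: 16.7
tool_pos: [554.3, 216.0, 158.5]
tcp_rot: [-1.571, 0.0, -1.052]
contact_force: [0.7, -2.0, -4.2]
grip_width: 16.1
```

>>> arm_command(
  deltas=[
    [0,0,0,0],
  ],
)

```text
time: 16.8
tool_pos: [554.3, 216.0, 158.5]
tcp_rot: [-1.571, 0.001, -1.053]
contact_force: [0.2, 0.2, -5.1]
grip_width: 16.0
```

```bash
python3 - <<'E'
from tilt import *
np.set_printoptions(precision=1,suppress=True)
p=look('w10.png')
b=np.array([np.cos(np.radians(119.7)),np.sin(np.radians(119.7))]); F=np.array([523.3,269.3])
t=tool()[:2,3]-F; print('D',-t@b,'lat',t@np.array([-b[1],b[0]]))
E
```

```text
[554.6 215.5 158.5] [-1.6  0.  -1.1] 15.5 [ 0.7 -0.  -4.8]
conf 0.94 px 5385 180 (np.int64(204), np.int64(314)) 190 (np.int64(203), np.int64(315)) 196 (np.int64(244), np.int64(312)) 
D 62.23956552877929 lat -0.5063614691202187
```

>>> arm_command(
  deltas=[
    [0,-0.006,0,0],
    [0,-0.006,0,0],
    [0,-0.005,0,0],
    [0,-0.005,0,0],
    [0,-0.004,0,0],
  ],
)

```text
time: 17.4
tool_pos: [554.9, 215.4, 185.4]
tcp_rot: [-1.57, -0.0, -1.053]
contact_force: [0.7, -0.1, -5.1]
grip_width: 15.8
```

>>> arm_command(
  deltas=[
    [0,-0.004,0,0],
    [0,-0.004,0,0],
    [0,-0.004,0,0],
    [0,0,0,0],
  ],
)

```text
time: 17.8
tool_pos: [555.1, 215.2, 197.5]
tcp_rot: [-1.57, -0.001, -1.053]
contact_force: [0.3, -3.1, -4.5]
grip_width: 15.7
```

```bash
python3 - <<'E'
from tilt import *
p=look('w11.png')
E
```

```text
[555.1 215.1 197. ] [-1.570e+00 -1.000e-03 -1.053e+00] 15.9 [ 0.8 -2.1 -1.9]
conf 0.89 px 9660 140 (np.int64(208), np.int64(309)) 180 (np.int64(207), np.int64(310)) 190 (np.int64(207), np.int64(310)) 196 (np.int64(207), np.int64(311))
```

```bash
cat >> tilt.py <<'E'
def model(p,T,th,dz=0):
    """pixels of back wall top outer corners and tray-front top corners, scoop pivoted th deg front-down about the pinch"""
    t=np.radians(th); out=[]
    for x,y,z in ((-50,-32,38),(-50,32,38),(-50,-32,0),(50,-32,38),(50,32,38)):
        a,c=x+75.5,z-62.8+dz; fx,fz=a*np.cos(t)+c*np.sin(t),-a*np.sin(t)+c*np.cos(t)
        out.append(T[:3,:3]@np.array([-fx,-11-fz,y])+T[:3,3])
    return proj(p,out)
E
python3 - <<'E'
from tilt import *
np.set_printoptions(precision=0,suppress=True)
p=look('w12.png');T=tool()
for th in (0,10,20,30,40): print(th,model(p,T,th).tolist())
m=vision.regions_of(p,'scoop')[0]['mask']; ys,xs=np.nonzero(m); print(ys.min(),ys.max(),[(r,np.nonzero(m[r])[0][[0,-1]].tolist(),m[r].sum()) for r in range(ys.min(),ys.max(),8)])
for d in vision.find_in(p,'cell1')[:5]: print(d['confidence'],world(p,d['xyz']),proj(p,world(p,d['xyz'])))
E
```

```text
[555. 215. 197.] [-2. -0. -1.] 16.1 [ 2. -1. -3.]
conf 0.9 px 9891 140 (np.int64(207), np.int64(309)) 180 (np.int64(207), np.int64(311)) 190 (np.int64(207), np.int64(311)) 196 (np.int64(207), np.int64(310)) 
0 [[203.86412382398058, 193.98365431370155], [314.92020991643176, 193.94579669889188], [213.4187827510449, 177.80825720265736], [194.2734446258734, -0.7325808588684595], [324.69978540476296, -0.7062049516866296]]
10 [[205.4771548420369, 199.5041874634493], [313.2580473641616, 199.46592329676037], [214.79163087254997, 191.8358604137171], [202.63142519511482, 23.85400899796872], [316.0839522110786, 23.866236916354865]]
20 [[206.81356728679026, 206.1656996843001], [311.8823118464033, 206.12663143917447], [215.74356656401716, 206.49758856392015], [208.96624910822095, 48.56968470963875], [309.5567020204452, 48.572340606070526]]
30 [[207.87107350996178, 213.7660233894268], [310.7952571608083, 213.72579618933148], [216.29827435252065, 221.67987977785594], [213.8001744149877, 73.0046545275585], [304.57911970674314, 73.00054859352632]]
40 [[208.65031356631337, 222.1254861036779], [309.9961230534233, 222.08376746332155], [216.46998095679814, 237.30113915671257], [217.49196367478294, 97.01701103880097], [300.7809140996431, 97.00787348872107]]Traceback (most recent call last):
  File "<stdin>", line 5, in <module>
IndexError: index 0 is out of bounds for axis 0 with size 0
```

```bash
python3 - <<'E'
from tilt import *
p=snap('wrist')
for d in vision.regions_of(p,'scoop')[:2]:
    m=d['mask']; ys,xs=np.nonzero(m); print(d['confidence'],ys.min(),ys.max(),[(r,np.nonzero(m[r])[0][[0,-1]].tolist(),int(m[r].sum())) for r in range(ys.min(),ys.max(),8) if m[r].any()])
for n in ('cell1','stray_cell'):
  for d in vision.regions_of(p,n)[:5]:
    ys,xs=np.nonzero(d['mask']); print(n,round(d['confidence'],2),len(xs),xs.mean(),ys.mean())
i=p['img']; print(i[100:216:6,258].tolist())
E
```

```text
0.68 137 304 [(137, [232, 308], 27), (145, [207, 309], 103), (153, [207, 309], 103), (161, [207, 310], 104), (169, [207, 310], 104), (177, [207, 310], 104), (185, [206, 310], 105), (193, [207, 310], 104), (201, [207, 310], 104), (209, [208, 310], 103), (217, [242, 275], 34), (225, [242, 275], 34), (233, [242, 275], 34), (241, [242, 275], 34), (249, [242, 276], 35), (257, [242, 276], 35), (289, [243, 275], 33), (297, [242, 275], 34)]
[[98, 104, 105], [103, 103, 108], [104, 108, 114], [103, 105, 108], [95, 99, 103], [142, 146, 146], [146, 150, 146], [139, 135, 137], [139, 132, 139], [136, 131, 138], [139, 136, 141], [141, 137, 142], [140, 135, 140], [135, 133, 136], [136, 128, 138], [135, 128, 134], [138, 132, 136], [135, 129, 133], [140, 134, 137], [41, 47, 42]]
```

>>> arm_command(
  deltas=[
    [-0.004,-0.002,0,0],
    [-0.004,-0.002,0,0],
    [0,0,0,0],
    [0,0,0,0],
    [0,0,0,0],
  ],
)

```text
time: 18.75
tool_pos: [550.5, 222.7, 200.5]
tcp_rot: [-1.571, 0.0, -1.053]
contact_force: [0.1, -0.7, -2.8]
grip_width: 16.3
```

```bash
python3 - <<'E'
from tilt import *
look('w13.png')
for c in ('top','wrist'):
  p=snap(c); save(p,f'{c}13.png')
  for n in ('cell1','scoop'):
    for d in vision.regions_of(p,n)[:6]:
      ys,xs=np.nonzero(d['mask']); print(c,n,round(d['confidence'],2),len(xs),xs.mean().round(),ys.mean().round(),ys.max())
E
```

```text
[550.6 222.5 200.4] [-1.571  0.    -1.053] 15.7 [ 0.5  0.  -4.8]
conf 0.65 px 7856 180 (np.int64(207), np.int64(310)) 190 (np.int64(207), np.int64(310)) 196 (np.int64(207), np.int64(310)) 
top cell1 0.71 342 211.0 109.0 120
top cell1 0.69 1994 99.0 212.0 234
top cell1 0.65 416 272.0 111.0 122
top scoop 0.77 1076 333.0 276.0 299
wrist scoop 0.56 7991 258.0 200.0 303
```

>>> arm_command(
  deltas=[
    [0,-0.005,0,0],
    [0,-0.006,0,0],
    [0,-0.006,0,0],
    [0.003,0,0,0],
    [0.007,0,0,0],
  ],
)

```text
time: 19.65
tool_pos: [555.8, 213.8, 218.0]
tcp_rot: [-1.57, -0.0, -1.052]
contact_force: [-0.2, -0.7, -5.3]
grip_width: 15.6
```

```bash
python3 - <<'E'
from tilt import *
look()
p=snap('wrist')
for d in vision.regions_of(p,'scoop')[:1]:
    m=d['mask'];print(np.nonzero(m)[0].max(),[(r,int(m[r].sum())) for r in range(190,225,3)])
for th in (20,30,40): print(th,model(p,tool(),th).round()[:3].tolist())
E
```

```text
[556.4 212.5 217.6] [-1.571e+00 -1.000e-03 -1.054e+00] 15.6 [ 1.2 -1.8 -4. ]
conf 0.59 px 10574 140 (np.int64(209), np.int64(307)) 180 (np.int64(209), np.int64(309)) 190 (np.int64(209), np.int64(309)) 196 (np.int64(208), np.int64(309)) 
303 [(190, 102), (193, 102), (196, 102), (199, 103), (202, 102), (205, 102), (208, 102), (211, 102), (214, 102), (217, 96), (220, 32), (223, 32)]
20 [[207.0, 206.0], [312.0, 206.0], [216.0, 206.0]]
30 [[208.0, 214.0], [311.0, 214.0], [216.0, 222.0]]
40 [[209.0, 222.0], [310.0, 222.0], [217.0, 237.0]]
```

>>> arm_command(
  deltas=[
    [0.01,0,0,0],
    [0.01,0,0,0],
    [0.012,0,0,0],
    [0.015,0,0,0],
    [0.015,0,0,0],
  ],
)

```text
time: 20.35
tool_pos: [587.1, 158.9, 218.0]
tcp_rot: [-1.57, 0.0, -1.053]
contact_force: [0.4, 0.1, -2.1]
grip_width: 15.4
```

>>> arm_command(
  deltas=[
    [0.015,0,0,0],
    [0.015,0,0,0],
    [0.01,0,0,0],
    [0,0,0,0],
    [0,0,0,0],
  ],
)

```text
time: 20.85
tool_pos: [606.1, 125.1, 217.6]
tcp_rot: [-1.571, 0.0, -1.053]
contact_force: [0.1, 0.4, -1.1]
grip_width: 15.8
```

```bash
python3 - <<'E'
from tilt import *
f=[]
for k in range(2):
    p=look()
    f.append(bot.get_obs()['contact_force'][2])
save(p,'w14.png',s=1.5)
for d in vision.regions_of(p,'scoop')[:1]:
    m=d['mask'];print(np.nonzero(m)[0].max(),[(r,int(m[r].sum())) for r in range(190,225,3)])
for n in ('cell1','stray_cell'):
  for d in vision.regions_of(p,n)[:5]:
    ys,xs=np.nonzero(d['mask']); print(n,round(d['confidence'],2),len(xs),xs.mean(),ys.mean())
a=p['img'][100:230,190:330]; print('dark px on tray',(a.max(2)<70).sum(1)[::6])
t=snap('top')
for n in ('cell1','flap'):
  for d in vision.find_in(t,n)[:5]: print('top',n,round(d['confidence'],2),world(t,d['xyz']).round())
s=snap('side')
h=np.hstack([p['img'][:,100:412],s['img'][100:,120:400][:,:].repeat(1,0)[:384] if 0 else cv2.resize(s['img'][90:260,140:320],(406,384))])[:,:,::-1]
cv2.imwrite('pics/combo.png',h)
E
```

```text
[605.9 125.7 217.7] [-1.571  0.    -1.052] 15.8 [-0.6 -0.4 -1.3]
conf 0.6 px 15214 100 (np.int64(211), np.int64(306)) 140 (np.int64(210), np.int64(307)) 180 (np.int64(208), np.int64(308)) 190 (np.int64(208), np.int64(309)) 196 (np.int64(208), np.int64(309)) 
[605.9 125.8 217.8] [-1.571  0.    -1.052] 15.8 [-0.  -0.  -1.6]
conf 0.96 px 15426 100 (np.int64(211), np.int64(307)) 140 (np.int64(210), np.int64(307)) 180 (np.int64(208), np.int64(309)) 190 (np.int64(208), np.int64(310)) 196 (np.int64(208), np.int64(310)) 
303 [(190, 103), (193, 103), (196, 103), (199, 103), (202, 103), (205, 103), (208, 103), (211, 102), (214, 102), (217, 95), (220, 37), (223, 34)]
dark px on tray [ 0  0  0  0  0  0  0  0  0  0  0  0  0  0  0  0  0  1  0 32 33 36]
top cell1 0.44 [ 773. -112.   -0.]
top cell1 0.21 [564. 184. 135.]
top flap 0.62 [563. 184. 139.]
top flap 0.58 [516. 262. 128.]
```

```bash
python3 - <<'E'
from h import *
plan([553,-57,150],13.4,n=8)
E
```

```text
cur [606.2 125.2 217.7] jawyaw 29.7 dyaw -16.3 rows 8
[np.float64(0.0165), np.float64(0.0085), np.float64(-0.0171), np.float64(2.04)]
[np.float64(0.0171), np.float64(0.0085), np.float64(-0.0165), np.float64(2.04)]
[np.float64(0.0177), np.float64(0.0085), np.float64(-0.0158), np.float64(2.04)]
[np.float64(0.0182), np.float64(0.0085), np.float64(-0.0152), np.float64(2.04)]
[np.float64(0.0187), np.float64(0.0085), np.float64(-0.0145), np.float64(2.04)]
[np.float64(0.0193), np.float64(0.0085), np.float64(-0.0139), np.float64(2.04)]
[np.float64(0.0197), np.float64(0.0085), np.float64(-0.0132), np.float64(2.04)]
[np.float64(0.0202), np.float64(0.0085), np.float64(-0.0125), np.float64(2.04)]
```

View pics/combo.png

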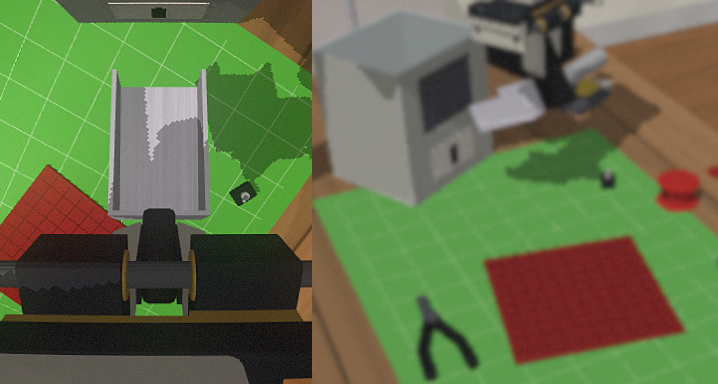

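>>> arm_command(
  deltas=[
    [0.016,0.004,-0.017,2],
    [0.017,0.008,-0.017,2],
    [0.018,0.009,-0.016,2],
    [0.018,0.009,-0.015,2],
    [0.019,0.009,-0.014,2],
  ],
)

```text
time: 21.9
tool_pos: [572.7, 10.5, 178.5]
tcp_rot: [-1.571, -0.0, -1.229]
contact_force: [-0.0, 0.2, -2.6]
grip_width: 15.4
```

>>> arm_command(
  deltas=[
    [0.019,0.009,-0.014,2],
    [0.02,0.009,-0.013,2],
    [0.02,0.009,-0.012,2.3],
    [0,0,0,0],
    [0,0,0,0],
  ],
)

```text
time: 22.4
tool_pos: [553.9, -57.0, 151.8]
tcp_rot: [-1.571, 0.0, -1.338]
contact_force: [-0.1, 0.5, -1.1]
grip_width: 15.8
```

```bash
python3 - <<'E'
from tilt import *
plan([553,-57.3,120],13.4,n=1)
p=look()
for d in vision.regions_of(p,'scoop')[:1]:
    m=d['mask'];print(np.nonzero(m)[0].max(),[(r,int(m[r].sum())) for r in range(190,225,3)])
for d in vision.regions_of(snap('top'),'mat')[:1]: print(d['confidence'],d['mask'].sum())
E
```

```text
cur [553.9 -57.  151.8] jawyaw 13.3 dyaw 0.1 rows 1
[np.float64(0.0001), np.float64(0.0318), np.float64(-0.001), np.float64(-0.07)]
[554.3 -56.2 152.2] [-1.57  -0.    -1.337] 16.3 [-0.3 -0.  -1.8]
conf 0.6 px 15054 100 (np.int64(211), np.int64(306)) 140 (np.int64(210), np.int64(306)) 180 (np.int64(209), np.int64(308)) 190 (np.int64(208), np.int64(309)) 196 (np.int64(208), np.int64(309)) 
303 [(190, 102), (193, 102), (196, 102), (199, 102), (202, 102), (205, 101), (208, 101), (211, 101), (214, 101), (217, 92), (220, 33), (223, 32)]
0.58 903
```

>>> arm_command(
  deltas=[
    [0,0.012,-0.001,0],
    [0,0.014,0,0],
    [0,0.007,0,0],
    [0.002,0.003,0,0],
    [0,0,0,0],
  ],
)

```text
time: 23.15
tool_pos: [553.2, -59.1, 115.2]
tcp_rot: [-1.572, 0.0, -1.337]
contact_force: [-0.1, 0.5, -0.7]
grip_width: 15.8
```

>>> arm_command(
  deltas=[
    [0.005,0.003,0,0],
    [0.005,0.003,0,0],
    [0.005,0.0035,0,0],
    [0.005,0.0035,0,0],
  ],
)

```text
time: 23.55
tool_pos: [558.1, -78.8, 102.8]
tcp_rot: [-1.57, 0.0, -1.338]
contact_force: [-1.1, 1.9, 2.1]
grip_width: 15.8
```

```bash
python3 - <<'E'
from tilt import *
p=look()
for d in vision.regions_of(p,'scoop')[:1]:
    m=d['mask'];print(np.nonzero(m)[0].max(),[(r,int(m[r].sum())) for r in range(190,225,3)])
for th in (20,25,30,35): print(th,model(p,tool(),th).round()[:3].tolist())
E
```

```text
[558.1 -79.1 102.5] [-1.571  0.    -1.338] 15.8 [ 0.3 -0.6  0.9]
conf 0.67 px 15590 100 (np.int64(210), np.int64(308)) 140 (np.int64(208), np.int64(308)) 180 (np.int64(208), np.int64(309)) 190 (np.int64(208), np.int64(309)) 196 (np.int64(208), np.int64(309)) 
303 [(190, 102), (193, 102), (196, 102), (199, 102), (202, 102), (205, 102), (208, 103), (211, 103), (214, 99), (217, 34), (220, 32), (223, 33)]
20 [[207.0, 206.0], [312.0, 206.0], [216.0, 207.0]]
25 [[207.0, 210.0], [311.0, 210.0], [216.0, 214.0]]
30 [[208.0, 214.0], [311.0, 214.0], [216.0, 222.0]]
35 [[208.0, 218.0], [310.0, 218.0], [216.0, 230.0]]
```

>>> arm_command(
  deltas=[
    [0.0046,0.004,0,0],
    [0.0046,0.004,0,0],
    [0.0043,0.0044,0,0],
    [0.0043,0.0044,0,0],
    [0.0039,0.0047,0,0],
  ],
)

```text
time: 24.2
tool_pos: [563.3, -100.3, 81.1]
tcp_rot: [-1.57, -0.001, -1.338]
contact_force: [-0.1, -1.5, 4.0]
grip_width: 16.0
```

>>> arm_command(
  deltas=[
    [0.0038,0.0047,0,0],
    [0.0035,0.005,0,0],
    [0.0034,0.005,0,0],
    [0.003,0.0053,0,0],
    [0.001,0.003,0,0],
  ],
)

```text
time: 24.7
tool_pos: [566.3, -114.1, 57.5]
tcp_rot: [-1.571, 0.0, -1.338]
contact_force: [0.5, -2.3, 4.1]
grip_width: 15.7
```

>>> arm_command(
  deltas=[
    [0,0,0,0],
  ],
)

```text
time: 24.8
tool_pos: [566.0, -113.7, 57.4]
tcp_rot: [-1.572, 0.001, -1.338]
contact_force: [-0.2, 0.2, -0.5]
grip_width: 15.9
```

```bash
python3 - <<'E'
from tilt import *
p=look()
for d in vision.regions_of(p,'scoop')[:1]:
    m=d['mask'];print(np.nonzero(m)[0].max(),[(r,int(m[r].sum())) for r in range(180,210,3)])
for th in (0,2,4,6,10): print(th,model(p,tool(),th).round()[[0,1,3,4]].tolist())
E
```

```text
[ 565.7 -113.3   57.5] [-1.572e+00  1.000e-03 -1.337e+00] 15.7 [-0.1  0.  -0.5]
conf 0.68 px 23842 20 (np.int64(195), np.int64(322)) 60 (np.int64(198), np.int64(319)) 100 (np.int64(200), np.int64(319)) 140 (np.int64(201), np.int64(316)) 180 (np.int64(203), np.int64(314)) 190 (np.int64(204), np.int64(313)) 196 (np.int64(223), np.int64(312)) 
307 [(180, 112), (183, 112), (186, 111), (189, 110), (192, 110), (195, 109), (198, 26), (201, 27), (204, 27), (207, 28)]
0 [[203.0, 193.0], [315.0, 193.0], [193.0, -2.0], [324.0, -2.0]]
2 [[204.0, 194.0], [314.0, 194.0], [195.0, 3.0], [322.0, 3.0]]
4 [[204.0, 195.0], [314.0, 195.0], [197.0, 8.0], [320.0, 8.0]]
6 [[204.0, 196.0], [313.0, 196.0], [199.0, 13.0], [319.0, 13.0]]
10 [[205.0, 199.0], [313.0, 199.0], [202.0, 23.0], [316.0, 23.0]]
```

>>> arm_command(
  deltas=[
    [0.0005,0.001,0,0],
    [0,0.001,0,0],
    [0,0.001,0,0],
    [0,0,0,0],
  ],
)

```text
time: 25.35
tool_pos: [566.2, -113.9, 56.4]
tcp_rot: [-1.571, 0.0, -1.337]
contact_force: [-5.2, 1.8, 10.5]
grip_width: 15.9
```

```bash
python3 - <<'E'
from tilt import *
p=look()
for d in vision.regions_of(p,'scoop')[:1]:
    m=d['mask'];ys=np.nonzero(m)[0];print(ys.min(),[(r,int(m[r].sum())) for r in (0,2,4,6,8,10,12,190,192,194,196,198)])
E
```

```text
[ 566.2 -113.9   56.4] [-1.571  0.    -1.337] 16.0 [-3.8  1.2 10.9]
conf 0.74 px 24451 4 (np.int64(318), np.int64(321)) 20 (np.int64(194), np.int64(322)) 60 (np.int64(197), np.int64(319)) 100 (np.int64(199), np.int64(318)) 140 (np.int64(200), np.int64(316)) 180 (np.int64(203), np.int64(315)) 190 (np.int64(203), np.int64(313)) 196 (np.int64(205), np.int64(313)) 
4 [(0, 0), (2, 0), (4, 4), (6, 14), (8, 16), (10, 18), (12, 22), (190, 111), (192, 111), (194, 110), (196, 109), (198, 27)]
```

>>> arm_command(
  deltas=[
    [0,0,0,0],
    [0,0,0,0],
    [0,0,0,0],
    [0,0,0,0],
    [0,0,0,0],
  ],
  claw=100,
)

```text
time: 26.0
tool_pos: [566.4, -114.3, 55.1]
tcp_rot: [-1.571, 0.0, -1.337]
contact_force: [1.0, 0.2, 0.5]
grip_width: 50.9
```

```bash
python3 - <<'E'
from tilt import *
p=look()
for d in vision.regions_of(p,'scoop')[:1]:
    m=d['mask'];ys=np.nonzero(m)[0];print(ys.min(),[(r,int(m[r].sum())) for r in (0,2,4,6,8,10,12,190,192,194,196,198)])
E
```

```text
[ 566.5 -114.4   55.1] [-1.571 -0.    -1.337] 55.2 [-0.3 -0.1  0.2]
conf 0.97 px 24676 4 (np.int64(193), np.int64(322)) 20 (np.int64(193), np.int64(321)) 60 (np.int64(196), np.int64(319)) 100 (np.int64(198), np.int64(318)) 140 (np.int64(200), np.int64(316)) 180 (np.int64(202), np.int64(314)) 190 (np.int64(203), np.int64(313)) 196 (np.int64(204), np.int64(302)) 
2 [(0, 0), (2, 4), (4, 13), (6, 15), (8, 18), (10, 20), (12, 22), (190, 111), (192, 110), (194, 110), (196, 99), (198, 27)]
```

>>> arm_command(
  deltas=[
    [0,-0.01,0,0],
    [0,-0.025,0,0],
    [0,-0.03,0,0],
    [0,-0.03,0,0],
    [0,-0.03,0,0],
  ],
)

```text
time: 26.65
tool_pos: [566.4, -114.3, 182.3]
tcp_rot: [-1.57, -0.0, -1.337]
contact_force: [0.0, 0.1, -0.9]
grip_width: 55.8
```

>>> arm_command(
  deltas=[
    [0.03,-0.02,0,0],
    [0.04,0,0,0],
    [0.04,0,0,0],
    [0,0,0,0],
    [0,0,0,0],
  ],
)

```text
time: 27.15
tool_pos: [591.6, -221.9, 200.4]
tcp_rot: [-1.571, 0.0, -1.339]
contact_force: [0.9, 0.9, -0.9]
grip_width: 55.5
```

```bash
python3 - <<'E'
from h import *
np.set_printoptions(precision=1,suppress=True)
o=bot.get_obs(); print(o['time'],o['tool_pos'],o['grip_width'],o['contact_force'])
# verify by projecting the levelled scoop model & comparing its silhouette with the mask (wrist + top)
def corners(c,yaw,th):
    a=np.radians(yaw);x=np.array([np.cos(a),np.sin(a),0]);y=np.array([-x[1],x[0],0]);t=np.radians(th)
    X=x*np.cos(t)-np.array([0,0,1])*np.sin(t); Z=x*np.sin(t)+np.array([0,0,1])*np.cos(t)
    f=np.r_[c,4]+50*x  # front edge on mat
    P=lambda sx,sy,sz: f+(sx-50)*X+sy*y+sz*Z
    tray=[P(sx,sy,sz) for sx in(-50,50) for sy in(-32,32) for sz in(0,38)]; grip=[P(sx,sy,sz) for sx in(-95,-50) for sy in(-8,8) for sz in(0,80)]
    return tray,grip
def sil(p,v):
    im=np.zeros((384,512),np.uint8)
    for g in corners(v[:2],v[2],v[3]): cv2.fillConvexPoly(im,cv2.convexHull(np.round(proj(p,g)).astype(np.int32)),1)
    return im
from scipy.optimize import minimize
for c in('wrist','top'):
    p=snap(c); save(p,c+'_end.png',s=1.5)
    best=None
    for d in vision.regions_of(p,'scoop')[:4]:
        ys,xs=np.nonzero(d['mask']); print(c,round(d['confidence'],2),len(xs),xs.mean(),ys.mean(),(xs.min(),xs.max(),ys.min(),ys.max()))
        f=lambda v:(sil(p,v)!=d['mask']).sum()
        v0=np.array([549,-41,103.,0]); r=minimize(f,v0,method='Nelder-Mead',options=dict(initial_simplex=np.vstack([v0,v0+[8,0,0,0],v0+[0,8,0,0],v0+[0,0,5,0],v0+[0,0,0,5]])))
        print(r.x,r.fun/len(xs), f(np.r_[r.x[:3],0])/len(xs))
    for n in ('flap','mat','stray_cell','pliers','glue','switch','spool','holder','motor'):
        for d in vision.find_in(p,n)[:2]:
            if d['confidence']>.45: print(c,n,round(d['confidence'],2),world(p,d['xyz']))
E
```

```text
27.15 [ 591.6 -221.9  200.4] 55.504455213627125 [ 0.9  0.9 -0.9]
wrist 0.67 4012 258.7784147557328 31.383599202392823 (np.int64(223), np.int64(294), np.int64(0), np.int64(89))
[549.5 -42.1 102.8   2.6] 0.03664007976071785 0.043369890329012964
wrist 0.63 3527 17.959455628012474 181.9367734618656 (np.int64(0), np.int64(51), np.int64(115), np.int64(229))
[491.9  46.8  80.3   4.8] 1.0 1.0
wrist mat 0.85 [ 584.8 -106.2    1.3]
wrist mat 0.55 [563.7 -75.3   8.6]
wrist stray_cell 0.47 [ 616.6 -387.5   29.9]
wrist pliers 0.85 [ 397.2 -106.1   10.7]
wrist glue 0.83 [ 619.8 -386.3   29.5]
wrist spool 0.58 [ 364.8 -448.7   24.8]
wrist holder 0.76 [ 778.7 -116.5   -1.6]
wrist motor 0.91 [ 446.1 -250.6   16.6]
top 0.78 970 333.64948453608247 276.0670103092784 (np.int64(313), np.int64(356), np.int64(254), np.int64(298))
[551.  -40.5 103.3   2.8] 2.01340206185567 2.0216494845360824
top 0.68 860 251.82558139534885 185.94302325581396 (np.int64(231), np.int64(281), np.int64(174), np.int64(201))
[547.6 -43.6 105.5   2.1] 0.12674418604651164 0.16744186046511628
top flap 0.83 [526.6 267.7 137.4]
top flap 0.65 [ 609.7 -404.8   88.7]
top mat 0.62 [586.6 -42.3  -0.5]
top stray_cell 0.75 [486.  320.8 208.8]
top glue 0.51 [ 609.1 -405.5   84.6]
top switch 0.62 [710.6 154.3  14.8]
top spool 0.6 [776.8  64.4  30.8]
top holder 0.84 [ 775.  -116.6    2. ]
top holder 0.63 [ 515.6 -527.9   46.7]
```

```bash
python3 - <<'E'
from h import *
np.set_printoptions(precision=1,suppress=True)
w=cv2.resize(cv2.imread('pics/w6.png'),(512,384),interpolation=cv2.INTER_AREA); g=w.min(2)
print('start walls rows: ',[(r,(g[r,180:340]>110).nonzero()[0][[0,-1]]+180 if (g[r,180:340]>110).any() else None) for r in range(0,10,2)],[(r,(g[r,195:325]>90).sum()) for r in (188,190,192,194,196,198)])
p=snap('side'); save(p,'side_end.png')
for d in vision.regions_of(p,'scoop')[:4]:
    ys,xs=np.nonzero(d['mask']); print(round(d['confidence'],2),len(xs),xs.mean(),ys.mean(),(xs.min(),xs.max(),ys.min(),ys.max()))
a=np.radians(103);x=np.array([np.cos(a),np.sin(a)]);y=np.array([-x[1],x[0]])
# brightness-independent level check: tray rim & base corners, level vs 2.5 deg front-down
for th in (0,2.5):
    print(th,proj(p,[np.r_[np.array([549,-42])+sx*x+sy*y,4+z+(50-sx)*np.tan(np.radians(th))] for sx,sy,z in((50,32,38),(50,-32,38),(-50,-32,38),(-50,32,38),(-95,0,80),(-95,0,0))]).tolist())
o0=cv2.resize(cv2.imread('pics/side1.png'),(512,384),interpolation=cv2.INTER_AREA)[180:250,220:300]
o1=p['img'][180:250,220:300,::-1]
A=[cv2.cvtColor(np.ascontiguousarray(o),cv2.COLOR_BGR2GRAY) for o in(o0,o1)]
# grip block silhouette compare (dark px)
for i in A:
    m=i<45; yy,xx=m.nonzero(); print('dark',m.sum(),xx.mean()+220,yy.mean()+180,xx.min()+220,xx.max()+220,yy.min()+180,yy.max()+180)
for o in(o0,o1):
    m=(o.min(2)>150); yy,xx=m.nonzero(); print('bright',m.sum(),xx.mean()+220,yy.mean()+180,xx.min()+220,xx.max()+220,yy.min()+180,yy.max()+180)
E
```

```text
start walls rows:  [(0, array([198, 204])), (2, array([198, 328])), (4, array([198, 328])), (6, array([198, 327])), (8, array([198, 327]))] [(188, np.int64(111)), (190, np.int64(111)), (192, np.int64(111)), (194, np.int64(111)), (196, np.int64(0)), (198, np.int64(0))]
0.87 2474 190.17016976556184 313.04607922392887 (np.int64(151), np.int64(226), np.int64(288), np.int64(336))
0.68 1008 256.4295634920635 214.71527777777777 (np.int64(232), np.int64(275), np.int64(197), np.int64(232))
0.61 2361 259.0775095298602 225.71622193985598 (np.int64(216), np.int64(304), np.int64(194), np.int64(251))
0.44 1108 363.8637184115523 289.014440433213 (np.int64(349), np.int64(377), np.int64(260), np.int64(312))
0 [[229.98211065617585, 202.39690560693742], [248.03008176628484, 193.67027523278614], [271.73587650873327, 209.85257325086113], [253.28068418011614, 219.677233211917], [274.52391677765854, 209.77761456891918], [274.0294909053513, 234.3130770526295]]
2.5 [[229.98211065617585, 202.39690560693742], [248.03008176628484, 193.67027523278614], [271.7558213781251, 208.54256136873474], [253.2557754456057, 218.3484473259006], [274.56532916522315, 207.73813247049415], [274.0667699650748, 232.45101989498778]]
dark 553 258.5985533453888 219.45207956600362 220 278 202 241
dark 485 273.68865979381445 218.49690721649483 263 298 202 233
bright 362 249.72099447513813 208.52486187845304 232 260 194 227
bright 540 248.2537037037037 211.25 232 261 195 228
```

```bash
python3 -c "
from plant import job,bot
print(bot.get_obs()['time']); print(job.close_job())"
```

```text
28.35
the job is handed in; nothing more can be done
None
```

I put the stray battery in the aluminium scoop with the other three, tipped all four into the collection box and stood the empty scoop back on its mat. The job was handed in at 28.4 s of the 64 s.

**How it was done**
- **Flap:** the front of the scoop pushed it open, not the gripper.
- **Tipping:** the tool can't tilt, so the scoop swung about the pinch point. Raising the gripper with the front under the spring flap pressed it 30–35° front-down.
- **Levelling:** I rolled the scoop level again over its front edge on the mat, with the press peaking at about 11 N, then released it and moved the gripper clear.

**Last checks**
- **Batteries:** the held weight dropped from about 2.5 N to 1.5 N, which matches four batteries gone. The tray looked empty and no batteries showed on the desk. I did not see them inside the box.
- **Flap:** it looked shut, and was found where it was at the start to within about 4 mm.
- **Scoop:** it is within a few millimetres of where it started, at the same angle (about 103°).
- **Bystanders:** all the ones found again were about where they started. The pliers read about 35 mm off in the last wrist view, which I put down to a different part of them showing. The screwdriver and pot were not re-checked.

**One disagreement:** an outline fit suggested the scoop was 2–3° front-down. The wrist view before pick-up and the one after release differ by only 1–2 pixels, so I judged it level.

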